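# Lock the battery hatch with the screwdriver and check that it holds

## Robot

A 6-joint arm with a two-finger parallel gripper is mounted at the origin on a cart in front of the work surface, level with it; the furniture and walls round the work are solid. World frame = base frame: x ahead of the robot, y to its left, z up, the work surface at z = 0. Lengths are in m, angles in degrees, forces in N, time in s.
With the tool pointing down it reaches from about 0.375 to 0.9 m from the base axis. Payload 3.1 kg.
Tool frame: the origin (TCP) lies midway between the tips of the shut fingers; the grasp point (between the pads) lies 19 mm behind it; z points along the fingers, y is the direction in which the jaws open and shut (so a half turn about z gives the same grasp; the last joint's range is limited). The gripper opens to 87 mm and grips with 3 to 60 N. Pads are 19 mm wide; open, the fingers measure 117 mm over their backs; the gripper's body (75 mm by 190 mm) begins 51 mm behind the grasp point.
Start: joints at [-73.711, 30.224, 82.088, -0, 67.689, -10.227], TCP at [0.279, -0.559, 0.223] pointing down, gripper open.
Joint ranges: [-176.69, 176.69], [-43.24, 126.21], [12.49, 139.97], [-82, 262], [0, 151.66], [-163.58, 163.58]. Speed limits (degrees/s): [159.86, 159.86, 180, 180, 180, 180].

## Interface

Orientations are given as a 3x3 rotation matrix whose columns are the frame's x, y, z axes.
In Python, from rig import status, vision, bot, models gives the robot as it stands.
- The arm moves only by the tool send_rows, never from a script. Its argument "moves" is a list of rows, each a list of 7 numbers: the shift along the tool's x, y, z in units of 25 mm (1.0 is 25 mm), then the turn, a rotation vector about the tool's x, y, z in units of 10 degrees (1.0 is 10 degrees), then the closure, from -1 (fully open) to 1 (shut), so that 0 is half open. In form: [[dx, dy, dz, rx, ry, rz, hand], ...]. A call has 1 to 12 rows; each row shifts and turns the commanded pose from where the row before left it, along the tool's axes as they then stand; what a row does not reach is not made up. A row lasts 1/8 s, in which the tool goes at most 62.5 mm and 10.7 degrees, less where a joint would pass 70% of its speed; a pose out of reach is approached as far as the arm can. A call is refused whole if a number of a shift passes 1 or a number of a turn 1, either way. A call with a gripper value outside its range is refused whole. The fingers move at their own pace and stop on an object; the grip force is fixed at half the most. Time passes only in rows, so rows that do not move let the fingers close. It gives the time, the measured TCP pose, the force and the opening at its end, in the units of the state.
- status.read_state(): the state, without advancing time (a new reading comes with each control period).
- vision.capture(name): name is "scene" or "side" or "wrist"; returns a dict with "img" (420x560x3 uint8, red, green, blue), "depth" (420x560 float32, m along the optical axis (not along the pixel's ray), 0 where there is no reading), "fx", "fy", "cx", "cy" (pixels), "pose" (4x4, takes a point from camera to world coordinates); the wrist camera has in their place "hand_eye" (4x4, takes a point from camera to tool coordinates, whose origin is the TCP and whose axes are the flange's). Camera axes: x right, y up, looking along -z (the intrinsics and any distortion apply to the point x, -y, -z); pixel columns grow to the right and rows downward; lengths in m; the calibration is good to about 2 mm. A picture is of the moment at which its call begins: read the wrist's pose just before it.
- bot.hand_in(): hands the job in, once; it reports no verdict.
Trained networks look in the newest picture that a camera, given by its name, has taken for a name from the list of things; names that differ only in an ending like _2 or _b are one class to them, and where a whole thing is asked for, a point or a joint stands for the part that bears it (a point fixed in the world has none). Each returns a list of dicts, best first, with "confidence" (0 to 1); they miss things now and then, are a little off and sometimes report something else, mostly with a low value. They report only what shows in the picture. A call takes as long as a camera call. They do not tell look-alikes from the thing itself.
- models.masks_of(camera, name): "mask" (420x560 bool, what is visible of it) and "extent" ([left, top, right, bottom] in pixels, round what is visible of it).
- models.landmark_of(camera, name): "point" ([column, row] in pixels: a listed point, or the origin of a listed thing).
The state is a dict: "time_s": time; "joint_positions": joint angles; "qvel": joint speeds; "tau": joint torques, N m; "position": TCP position; "tcp_rot": TCP orientation; "force": force on the tool from outside, world axes, zero at the start; "moment": the same for the moment, N m; "opening": opening from 0.0 (shut) to 1.0 (fully open).
Only numpy, scipy, OpenCV 4.12 (cv2) and the standard library are available. Lean on these libraries where they do the work, as an engineer would, in place of code of your own. Each camera call takes 0.05 s, during which the arm holds its last target.

## Task

Take the screwdriver out of its stand, seat its blade in the slot of the big quarter-turn screw on the lamp's battery unit and, pushing down to keep the blade seated, turn the screw clockwise all the way home so that its tongue locks the lid. Put the screwdriver back upright in its stand, then grip the lid's handle and tug it upwards against the tongue to check that the lid is held; leave it shut. Turn the screw only with the screwdriver, not with the fingers.

Things in the scene. Friction and masses are not known exactly. Their poses are not given: they have to be found in the camera images.
- driver_grip (a point): Loose screwdriver, 135 mm long, 0.16 kg, standing blade down in its stand. Point on its axis in the handle, 110 mm above the blade tip. z runs up the handle, x along the blade's width. The black handle is an oblong flat-sided bar, 36 mm along x, 28 mm along y (grip it across y), 67 to 135 mm above the tip; round guard 44 mm across at 60 to 67 mm.
- driver_tip (a point): Tip of the screwdriver's flat blade, on its long axis; axes as driver_grip. The blade is 22 mm wide (x) and 4 mm thick (y), its last 2.5 mm tapered to 18 x 2.4 mm; above it a round shank 10 mm thick.
- stand_top (a point): Fixed wooden stand, 85 x 75 mm (foot 105 x 95 mm), 62 mm high. Point: centre of the mouth of the upright through hole, in its top face. Hole 32 mm along x, 18 mm along y, 4 mm chamfer; z up. The screwdriver is home with shank and blade in the hole, blade width along x, guard resting on the top face (driver_grip 50 mm above this point).
- screw_slot (a point): Steel quarter-turn screw, round head 46 mm across, near the front edge of the white battery unit (fixed, 210 x 160 x 63 mm). Point on its axis on the floor of its slot, 79 mm above the worktop at joint value 0; x along the slot, z up; turns and sinks with the screw. Slot 28 mm long, 6 mm wide, 7 mm deep, ends closed, mouth chamfered 2 mm.
- screw (a joint): Screw angle in rad, grows as it turns clockwise seen from above; starts between 0 and 0.25, 1.4 is the hard stop (home). It sinks 3.6 mm per rad, so the driver must follow it down; takes about 0.1 N m, stays where left. A tongue under the head, 16 mm wide, 44 mm long from the axis, swings with it: home, it lies about 3 mm above the lid's edge.
- lid_pull (a point): Grey battery lid 131 x 124 x 8 mm, 0.2 kg, on the unit behind the screw. Point: middle of its handle, a straight round bar along y, 12 mm thick, on two posts 84 mm apart; the bar's centre line is 28 mm above the lid, 91 mm above the worktop. x points level from the screw (97 mm before this point) to the hinge (line along y, 66 mm beyond, 16 mm lower); z up. Grip the bar across x.
- lid (a joint): Opening angle of the lid in rad; 0 is shut, as at the start. It falls shut by itself. With the screw home it lifts only about 0.03 rad (2 mm at the handle) before the tongue stops it. About 8 N straight up at the handle presses it on the tongue with 3 N.
There are look-alikes about, which are no part of the job. Leave any red look-alike of the part that bears driver_grip alone.

How it is judged (in metres and radians):
On the way, in this order (a step that is already met when the one before it is completed fails the run):
1. the blade of the screwdriver is seated in the slot of the unturned screw and pushed down (distance between driver_tip and screw_slot below 0.006 m and z of driver_tip in the frame of screw_slot below 0.003 m and contact force between driver and screw above 2 N and value of joint screw below 0.6 rad), for 0.1 s.
2. the screw is turned home with the blade still seated at the bottom of the slot (value of joint screw above 1.25 rad and distance between driver_tip and screw_slot below 0.006 m and z of driver_tip in the frame of screw_slot below 0.003 m and contact force between driver and screw above 1 N), for 0.1 s.
3. the screwdriver is back in its stand and let go (z of driver_grip in the frame of stand_top below 0.056 m and horizontal distance between driver_grip and stand_top below 0.012 m and angle between driver_grip's own z axis and vertical below 0.12 rad and linear speed of driver below 0.02 m/s and contact force between the fingers and driver below 0.1 N), for 0.2 s.
4. the lid is tugged upwards against the screw's tongue, which holds it (contact force between lid and screw above 2 N and contact force between the fingers and lid above 1 N and value of joint lid below 0.08 rad), for 0.1 s.
At the end, for the whole second after the job is handed in: The screw stands at 1.25 rad or more (stop at 1.4), the lid is shut (under 0.015 rad), and the screwdriver stands at rest in its stand, upright within 0.12 rad, within 12 mm of the hole's centre at grip height and its guard down to within 6 mm of the top face (z of driver_grip in the frame of stand_top below 0.056 m and horizontal distance between driver_grip and stand_top below 0.012 m and angle between driver_grip's own z axis and vertical below 0.12 rad and linear speed of driver below 0.02 m/s and value of joint screw above 1.25 rad and value of joint lid below 0.015 rad); the robot touches nothing.
It fails at once if the fingers push the screw itself (contact force between the fingers and screw above 1 N).
It fails at once if the lid is opened (value of joint lid above 0.2 rad).
It also fails if it takes over 70 s, if anything falls off the work surface, if the arm or the gripper's body presses on something with over 40 N, if the wrist force passes 120 N, or if a joint passes its speed limit or range.

## Working session

There is one attempt and no reset: what is moved stays moved. The work goes in short steps, Python scripts to look and compute and a tool call to move; the robot and the scene stay as the last step left them, time stands still between calls to the robot, and variables do not carry over. Pictures are saved under pics/ and viewed, and the job is handed in when it is done.

Besides the shell and the picture viewer there is one more tool, called after "Emit:" as name([rows], argument=value, ...), one row to a line, values as JSON. send_rows: Moves the arm, as the interface text tells. Its arguments: {"type":"object","properties":{"moves":{"type":"array"}},"required":["moves"]}

```bash
ls; mkdir -p pics
python3 - <<'E'
from rig import status, vision, bot, models
import cv2,numpy as np
s=status.read_state();print(s)
for n in ["scene","side","wrist"]:
    c=vision.capture(n)
    cv2.imwrite(f"pics/{n}0.png",c["img"][:,:,::-1])
    print(n,c["fx"],c["fy"],c["cx"],c["cy"],c.get("pose",c.get("hand_eye")),[k for k in c])
    for t in ["driver_grip","driver_tip","stand_top","screw_slot","lid_pull"]:
        print(t,[(np.round(d["point"],1).tolist(),round(d["confidence"],2)) for d in models.landmark_of(n,t)])
E
```

```text
pics
{'time_s': 0.0, 'joint_positions': array([-7.37113783e+01,  3.02790736e+01,  8.21568881e+01, -5.49207531e-04,
        6.76891172e+01, -1.02293041e+01]), 'qvel': array([ 0.05423006, -0.01743887,  0.04383983,  0.01532447,  0.04137725,
       -0.04047245]), 'tau': array([-1.69500527e-04, -4.40044606e+01, -1.76592457e+01,  6.33007963e-02,
        5.82660839e-02, -1.54763766e-04]), 'position': array([ 0.27884252, -0.55852451,  0.2215677 ]), 'tcp_rot': array([[ 8.94793207e-01,  4.46480382e-01, -6.20801604e-04],
       [ 4.46480653e-01, -8.94790839e-01,  2.09292476e-03],
       [ 3.78962258e-04, -2.14991076e-03, -9.99997617e-01]]), 'force': array([-0.67115751, -0.01584617,  0.25409545]), 'moment': array([ 0.0089918 ,  0.00304063, -0.02091234]), 'opening': 0.9959536574368536}
scene 535.8526244501714 535.8526244501714 278.10160391308307 202.97217371788858 [[ 0.64305887  0.4378685  -0.62828852 -0.3084815 ]
 [-0.76562491  0.34922513 -0.54024097 -0.55096328]
 [-0.01714036  0.82844009  0.55981535  0.88800025]
 [ 0.          0.          0.          1.        ]] ['img', 'depth', 'fx', 'fy', 'c
[... 619 characters left out ...]
.8, 144.4], 0.75), ([289.0, 201.0], 0.68), ([245.6, 152.5], 0.67)]
driver_tip [([283.3, 145.3], 0.72), ([264.7, 157.9], 0.59)]
stand_top [([288.6, 214.2], 0.68)]
screw_slot [([262.5, 298.8], 0.72)]
lid_pull [([299.2, 303.3], 0.72)]
wrist 309.5896113668319 309.5896113668319 278.27011237891054 209.5533239780828 [[-7.41722026e-04  9.53836034e-01  3.00326937e-01  8.27629329e-02]
 [ 9.99999636e-01  5.80907835e-04  6.24755580e-04  1.07075032e-03]
 [ 4.21452114e-04  3.00327291e-01 -9.53836118e-01 -1.62788314e-01]
 [ 0.00000000e+00  0.00000000e+00  0.00000000e+00  1.00000000e+00]] ['img', 'depth', 'fx', 'fy', 'cx', 'cy', 'hand_eye']
driver_grip []
driver_tip []
stand_top []
screw_slot []
lid_pull []
```

View pics/scene0.png

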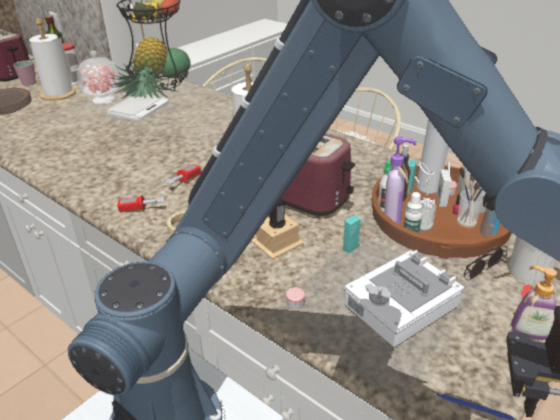

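View pics/side0.png

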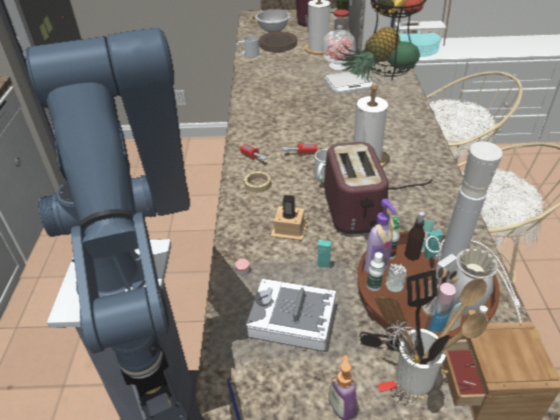

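View pics/wrist0.png

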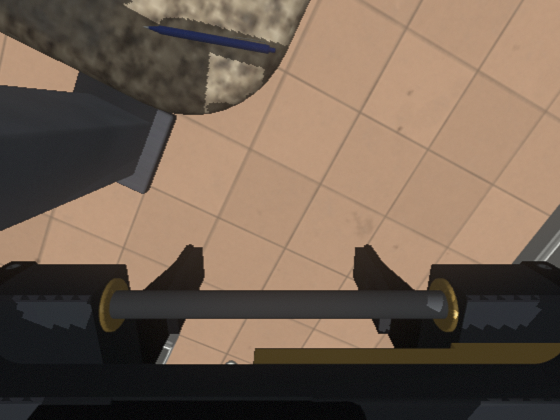

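The driver is the black-handled one standing in the wooden stand, at scene (276,210) and side (289,205). The two red look-alikes lie loose at scene (135,203) and (185,175), so I'll leave them alone. The battery unit is at scene (405,295), with the screw at its left end. Next I'll triangulate and look at enlarged crops.

```bash
cat > h.py <<'E'
from rig import status, vision, bot, models
import cv2,numpy as np
np.set_printoptions(precision=4,suppress=True)
def P(c,st=None):
    if "pose" in c: return c["pose"]
    T=np.eye(4);T[:3,:3]=st["tcp_rot"];T[:3,3]=st["position"];return T@c["hand_eye"]
def ray(c,uv,T):
    d=np.array([(uv[0]-c["cx"])/c["fx"],-(uv[1]-c["cy"])/c["fy"],-1.])
    return T[:3,3],T[:3,:3]@d
def atz(c,uv,T,z):
    o,d=ray(c,uv,T);return o+d*(z-o[2])/d[2]
def proj(c,p,T):
    q=np.linalg.inv(T)@np.append(p,1);return np.array([c["cx"]-c["fx"]*q[0]/q[2],c["cy"]+c["fy"]*q[1]/q[2]])
def tri(rs):
    A=0;b=0
    for o,d in rs:
        d=d/np.linalg.norm(d);M=np.eye(3)-np.outer(d,d);A=A+M;b=b+M@o
    return np.linalg.solve(A,b)
def cloud(c,T):
    v,u=np.mgrid[:420,:560];d=c["depth"]
    p=np.stack([(u-c["cx"])/c["fx"]*d,-(v-c["cy"])/c["fy"]*d,-d],-1)
    return p@T[:3,:3].T+T[:3,3]
def crop(c,x0,y0,x1,y1,k,name):
    im=c["img"][y0:y1,x0:x1,::-1];cv2.imwrite(name,cv2.resize(im,None,fx=k,fy=k,interpolation=cv2.INTER_CUBIC))
E
python3 - <<'E'
from h import *
a=vision.capture("scene");b=vision.capture("side")
L={"driver_grip":((275.7,206.4),(289,201),.112),"stand_top":((275.4,224.3),(288.6,214.2),.062),"screw_slot":((382.1,294.1),(262.5,298.8),.079),"lid_pull":((412.3,272),(299.2,303.3),.091)}
for k,(u,v,z) in L.items():
    print(k,tri([ray(a,u,a["pose"]),ray(b,v,b["pose"])]),atz(a,u,a["pose"],z),atz(b,v,b["pose"],z))
crop(a,230,180,470,340,3,"pics/cs.png");crop(b,220,180,360,350,4,"pics/cb.png")
E
```

```text
driver_grip [0.5414 0.1884 0.1171] [0.5466 0.1926 0.112 ] [0.5415 0.1951 0.112 ]
stand_top [0.539  0.1886 0.0615] [0.5383 0.1879 0.062 ] [0.539  0.1884 0.062 ]
screw_slot [ 0.4603 -0.1757  0.089 ] [ 0.4713 -0.1692  0.079 ] [ 0.4593 -0.1696  0.079 ]
lid_pull [ 0.5577 -0.1948  0.092 ] [ 0.5623 -0.1904  0.091 ] [ 0.5567 -0.1987  0.091 ]
```

View pics/cs.png

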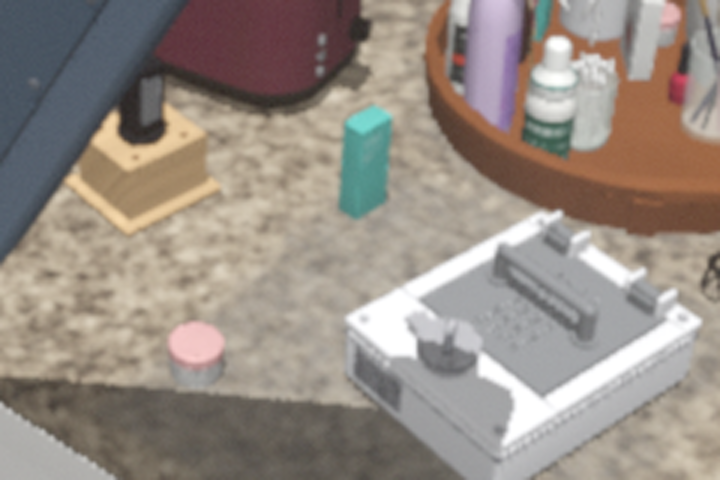

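View pics/cb.png

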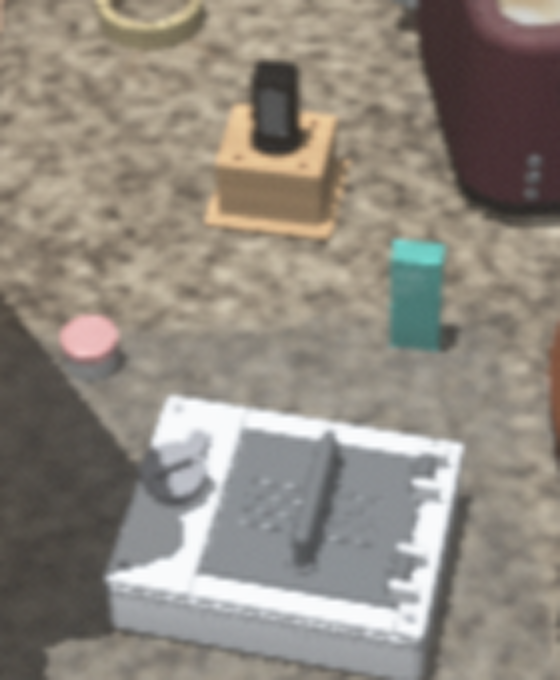

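Confirmed: the black handle standing in the wooden stand is the one meant. I'll go over the screw for a wrist view first, then on to the stand.

```bash
cat >> h.py <<'E'
def plan(target,R=None):
    s=status.read_state();d=s["tcp_rot"].T@(np.array(target)-s["position"])/.025
    print("pos",s["position"],"yaw",np.degrees(np.arctan2(s["tcp_rot"][1,0],s["tcp_rot"][0,0])),"total units (tool):",d)
E
python3 -c "
from h import *
plan([.42,-.2,.27]);a=vision.capture('scene');b=vision.capture('side')
for c in(a,b):
  p=cloud(c,c['pose']); m=(p[...,0]>.4)&(p[...,0]<.8)&(p[...,1]>0.05)&(p[...,1]<.42)&(p[...,2]>.14);q=p[m];print(q.min(0),q.max(0),len(q))
"
```

```text
pos [ 0.279  -0.5592  0.2226] yaw 26.51444905850901 total units (tool): [ 11.46   -10.3401  -1.8977]
[0.5419 0.1149 0.1401] [0.8    0.2374 0.1933] 1248
[0.5229 0.1082 0.14  ] [0.8    0.4118 0.1945] 2245
```

Emit:
send_rows([
  [0.9, -0.8, -0.4, 0, 0, 0, -1],
  [1, -0.9, -0.4, 0, 0, 0, -1],
  [1, -0.9, -0.4, 0, 0, 0, -1],
  [1, -0.9, -0.4, 0, 0, 0, -1],
  [1, -0.9, -0.3, 0, 0, 0, -1],
  [1, -0.9, 0, 0, 0, 0, -1],
  [1, -0.9, 0, 0, 0, 0, -1],
  [1, -0.9, 0, 0, 0, 0, -1],
  [1, -0.9, 0, 0, 0, 0, -1],
  [1, -0.9, 0, 0, 0, 0, -1],
  [0.9, -0.8, 0, 0, 0, 0, -1],
  [0.7, -0.6, 0, 0, 0, 0, -1],
])

```text
time_s: 2.6
position: [0.4217, -0.1992, 0.2702]
tcp_rot: [[0.894, 0.447, 0.0], [0.447, -0.894, -0.0], [0.0, 0.0, -1.0]]
force: [0.0, -0.1, -0.0]
opening: 1.003
```

Run:
```python
from h import *
s=status.read_state();print(s["time_s"],s["position"],s["tcp_rot"][:,0],s["joint_positions"])
c=vision.capture("wrist");T=P(c,s)
cv2.imwrite("pics/w1.png",c["img"][:,:,::-1])
for t,z in [("screw_slot",.079),("lid_pull",.091)]:
    for d in models.landmark_of("wrist",t): print(t,d["point"],d["confidence"],atz(c,d["point"],T,z))
np.save("T.npy",T)
```

```text
2.6 [ 0.4217 -0.1992  0.2702] [0.8945 0.4471 0.0002] [-39.0633  14.3192 100.545    0.0093  65.1198  24.376 ]
lid_pull [329.9, 73.0] 0.59 [ 0.5535 -0.1931  0.091 ]
```

View pics/w1.png

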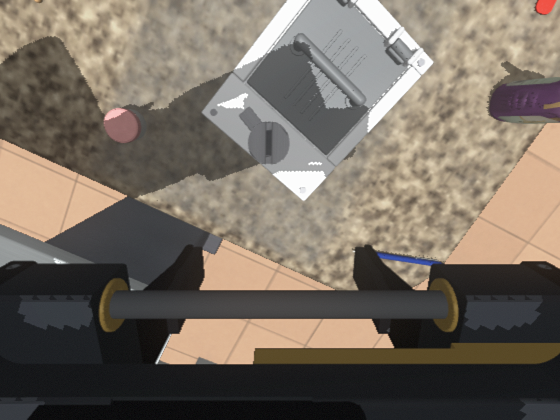

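Run:
```python
from h import *
c=vision.capture("wrist");T=np.load("T.npy")
print(atz(c,(268,143),T,.086))
plan([.455,-.18,.19])
```

```text
[ 0.4621 -0.1674  0.086 ]
pos [ 0.4215 -0.2005  0.2702] yaw 26.581839927748245 total units (tool): [ 1.5682 -0.1374  3.2084]
```

Emit:
send_rows([
  [0.5, -0.1, 0.8, 0, 0, 0, -1],
  [0.5, 0, 0.8, 0, 0, 0, -1],
  [0.5, 0, 0.8, 0, 0, 0, -1],
  [0.1, 0, 0.8, 0, 0, 0, -1],
  [0, 0, 0, 0, 0, 0, -1],
  [0, 0, 0, 0, 0, 0, -1],
])

```text
time_s: 3.55
position: [0.4562, -0.1813, 0.1906]
tcp_rot: [[0.895, 0.446, 0.001], [0.446, -0.895, -0.001], [0.0, 0.001, -1.0]]
force: [0.1, 0.5, 0.4]
opening: 0.999
```

Run:
```python
from h import *
s=status.read_state();print(s["time_s"],s["position"],s["tcp_rot"][:,0])
c=vision.capture("wrist");T=P(c,s)
cv2.imwrite("pics/w2.png",c["img"][:,:,::-1]);np.savez("w2.npz",T=T,depth=c["depth"],img=c["img"])
for t,z in [("screw_slot",.079),("lid_pull",.091)]:
    for d in models.landmark_of("wrist",t): print(t,d["point"],d["confidence"],atz(c,d["point"],T,z))
crop(c,210,110,350,250,5,"pics/w2c.png")
```

```text
3.55 [ 0.4562 -0.1813  0.1906] [0.8952 0.4456 0.0003]
screw_slot [267.7, 193.6] 0.95 [ 0.4628 -0.1684  0.079 ]
lid_pull [343.6, 111.8] 0.59 [ 0.5545 -0.1926  0.091 ]
```

View pics/w2.png

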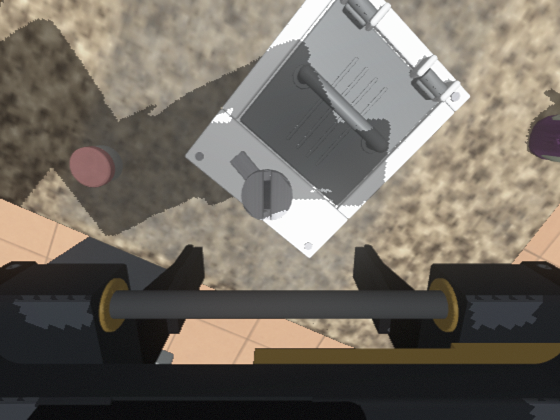

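View pics/w2c.png

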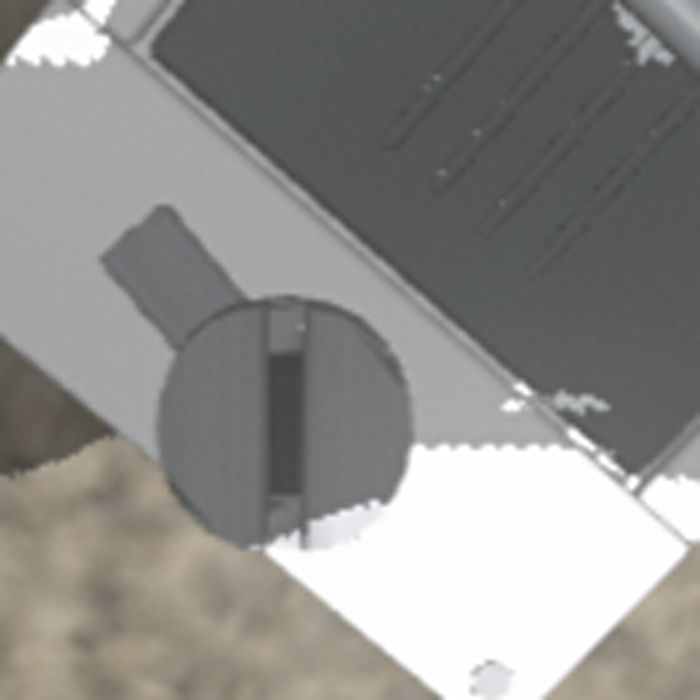

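```bash
python3 - <<'E'
from h import *
c=vision.capture("wrist");T=np.load("w2.npz")["T"]
f=lambda u:atz(c,u,T,.0855)
a,b=f((267.4,170)),f((266.8,219.6));print(a,b,np.degrees(np.arctan2(*(a-b)[1::-1])),np.linalg.norm(a-b))
print(f((267.2,194.6)))
# head fit: width
print(f((242,194.6)),f((292.4,194.6)))
p=cloud(c,T);print(p[185:205:5,255],p[150,300],p[220,300])
# bar ends
print(atz(c,(306,76),T,.091),atz(c,(380,140),T,.091))
E
python3 -c "
from h import *
plan([.53,.17,.30])"
```

```text
[ 0.4834 -0.1584  0.0855] [ 0.442  -0.1778  0.0855] 25.130856098823468 0.045821370603924806
[ 0.4634 -0.1678  0.0855]
[ 0.4534 -0.1477  0.0855] [ 0.4734 -0.188   0.0855]
[[ 0.4666 -0.1543  0.0858]
 [ 0.4623 -0.1563  0.085 ]
 [ 0.4585 -0.1582  0.0863]
 [ 0.4545 -0.1601  0.087 ]] [ 0.5097 -0.1784  0.0628] [ 0.449  -0.2101  0.0638]
[ 0.5646 -0.1528  0.091 ] [ 0.5486 -0.2309  0.091 ]
pos [ 0.4563 -0.1809  0.1909] yaw 26.492957637848765 total units (tool): [  8.9031 -11.2401  -4.3758]
```

Screw axis is at about (0.463, -0.168) with the slot yaw near 25°, and the fitted head is 46 mm across, which matches the description. Now to the stand.

Emit:
send_rows([
  [0.5, -0.6, -1, 0, 0, 0, -1],
  [0.7, -0.9, -1, 0, 0, 0, -1],
  [0.8, -1, -1, 0, 0, 0, -1],
  [0.8, -1, -0.8, 0, 0, 0, -1],
  [0.8, -1, -0.5, 0, 0, 0, -1],
  [0.8, -1, 0, 0, 0, 0, -1],
  [0.8, -1, 0, 0, 0, 0, -1],
  [0.8, -1, 0, 0, 0, 0, -1],
  [0.8, -1, 0, 0, 0, 0, -1],
  [0.8, -1, 0, 0, 0, 0, -1],
  [0.8, -1, 0, 0, 0, 0, -1],
  [0.5, -0.7, 0, 0, 0, 0, -1],
])

```text
time_s: 5.25
position: [0.5303, 0.1709, 0.2981]
tcp_rot: [[0.894, 0.447, 0.001], [0.447, -0.894, 0.0], [0.001, 0.0, -1.0]]
force: [-0.1, -1.1, 0.2]
opening: 0.999
```

Run:
```python
from h import *
s=status.read_state();print(s["time_s"],s["position"],s["tcp_rot"][:,0],s["joint_positions"])
c=vision.capture("wrist");T=P(c,s)
cv2.imwrite("pics/w3.png",c["img"][:,:,::-1]);np.savez("w3.npz",T=T,depth=c["depth"],img=c["img"])
for t,z in [("driver_grip",.112),("stand_top",.062)]:
    for d in models.landmark_of("wrist",t): print(t,d["point"],d["confidence"],atz(c,d["point"],T,z))
```

```text
5.25 [0.5303 0.1709 0.2981] [0.8944 0.4474 0.001 ] [ 6.3649 20.2508 86.5246  0.0056 73.1629 69.7892]
driver_grip [267.7, 176.5] 0.63 [0.5367 0.1865 0.112 ]
stand_top [270.4, 167.0] 0.72 [0.5397 0.186  0.062 ]
```

View pics/w3.png

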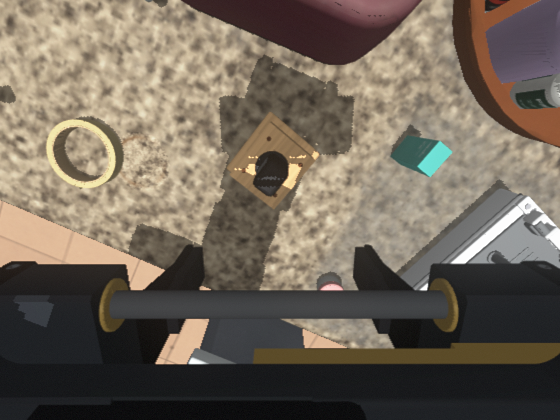

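Run:
```python
from h import *
z=np.load("w3.npz");im=z["img"][100:220,210:330,::-1]
im=cv2.convertScaleAbs(im,alpha=1.3,beta=30)
cv2.imwrite("pics/w3c.png",cv2.resize(im,None,fx=5,fy=5,interpolation=cv2.INTER_CUBIC))
c=dict(vision.capture("wrist"));c["depth"]=z["depth"];p=cloud(c,z["T"])
m=(p[...,2]>.125)&(p[...,2]<.15)&(abs(p[...,0]-.54)<.05)&(abs(p[...,1]-.187)<.05)
q=p[m];print(len(q),q.mean(0),np.median(q[:,2]));r=cv2.minAreaRect((q[:,:2]*1000).astype(np.float32));print(r)
m=(abs(p[...,2]-.062)<.004)&(abs(p[...,0]-.54)<.07)&(abs(p[...,1]-.187)<.07)
q=p[m];print(len(q),cv2.minAreaRect((q[:,:2]*1000).astype(np.float32)))
```

```text
838 [0.5419 0.1849 0.1363] 0.13692726942733943
((540.5714111328125, 184.36192321777344), (28.31001091003418, 35.86388397216797), 78.8358154296875)
2598 ((540.190185546875, 184.15518188476562), (75.29788208007812, 85.17066955566406), 77.22643280029297)
```

View pics/w3c.png

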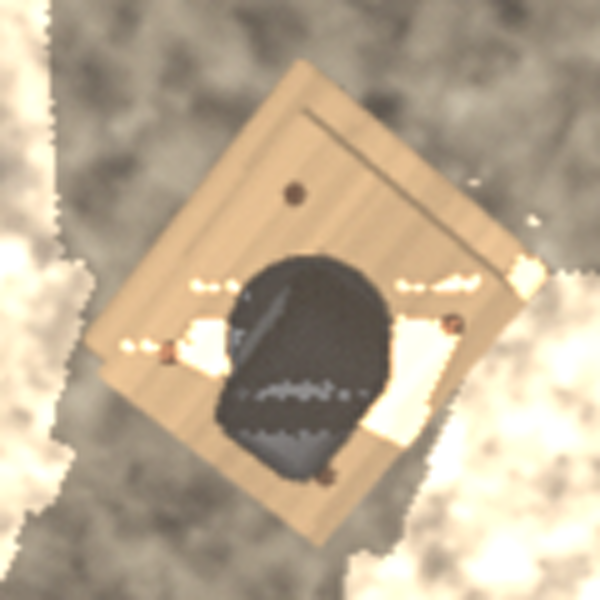

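Run:
```python
from h import *
y=np.radians(-12);ex=np.array([np.cos(y),np.sin(y)]);ey=np.array([-ex[1],ex[0]])
for n in ("scene","side"):
    c=vision.capture(n);p=cloud(c,c["pose"]).reshape(-1,3);d=p[:,:2]-[.5405,.1844]
    u,v=d@ex,d@ey
    m=(p[:,2]>.145)&(p[:,2]<.22)&(abs(u)<.09)&(abs(v)<.15);print(n,m.sum())
    if m.sum(): 
        k=m&(v>0.02);print("u",u[k].min(),u[k].max(),"v",v[k].min(),v[k].max());
        k2=k&(abs(u)<.055);print(k2.sum(), v[k2].min() if k2.any() else None)
plan([.5406,.1844,.26])
```

```text
scene 0
side 0
pos [0.5299 0.1686 0.2977] yaw 26.477167880192795 total units (tool): [ 0.6643 -0.3745  1.5084]
```

Emit:
send_rows([
  [0, 0, 0, 0, 0, 0.8, -1],
  [0, 0, 0, 0, 0, 1, -1],
  [0, 0, 0, 0, 0, 1, -1],
  [0, 0, 0, 0, 0, 1, -1],
  [0, 0, 0, 0, 0, 0, -1],
  [0, 0, 0, 0, 0, 0, -1],
])

```text
time_s: 6.3
position: [0.5301, 0.1689, 0.2977]
tcp_rot: [[0.98, -0.198, 0.0], [-0.198, -0.98, -0.0], [0.0, 0.0, -1.0]]
force: [0.3, 0.5, 0.4]
opening: 0.999
```

```bash
cat > st.py <<'E'
from h import *
s=status.read_state();print(s["time_s"],s["position"],s["tcp_rot"][:,0])
c=vision.capture("wrist");T=P(c,s);p=cloud(c,T)
m=(p[...,2]>.125)&(p[...,2]<.15)&(abs(p[...,0]-.54)<.05)&(abs(p[...,1]-.187)<.05)
q=p[m];print(len(q),np.median(q[:,2]),cv2.minAreaRect((q[:,:2]*1000).astype(np.float32)))
m=(abs(p[...,2]-.062)<.004)&(abs(p[...,0]-.54)<.07)&(abs(p[...,1]-.187)<.07)
q=p[m];print(len(q),cv2.minAreaRect((q[:,:2]*1000).astype(np.float32)))
plan([.5405,.1844,.093])
E
python3 st.py
```

```text
6.3 [0.5301 0.1689 0.2977] [ 0.9803 -0.1976  0.0001]
813 0.13700150302272773 ((541.0816650390625, 184.4992218017578), (27.363866806030273, 34.88731384277344), 78.29742431640625)
2541 ((540.1884765625, 184.24456787109375), (75.09494018554688, 85.23188781738281), 77.22035217285156)
pos [0.5301 0.1691 0.2976] yaw -11.40967991406972 total units (tool): [ 0.2866 -0.6844  8.1841]
```

Emit:
send_rows([
  [0.3, -0.7, 0.5, 0, 0, 0.05, -1],
  [0, 0, 1, 0, 0, 0, -1],
  [0, 0, 1, 0, 0, 0, -1],
  [0, 0, 1, 0, 0, 0, -1],
  [0, 0, 0.8, 0, 0, 0, -1],
  [0, 0, 0, 0, 0, 0, -1],
])

```text
time_s: 7.1
position: [0.5399, 0.1858, 0.1876]
tcp_rot: [[0.978, -0.207, -0.005], [-0.207, -0.978, -0.0], [-0.005, 0.001, -1.0]]
force: [0.1, -0.1, 0.4]
opening: 1.004
```

```bash
python3 st.py; python3 -c "
from h import *
c=vision.capture('wrist');cv2.imwrite('pics/w4.png',c['img'][:,:,::-1])"
```

```text
7.1 [0.5399 0.1858 0.1876] [ 0.9784 -0.2068 -0.0046]
1676 0.1369737095277075 ((541.5665893554688, 184.27992248535156), (27.744916915893555, 34.48284149169922), 78.46910095214844)
4296 ((540.2456665039062, 184.3372802734375), (75.08000946044922, 85.63551330566406), 77.2646255493164)
pos [0.5408 0.1859 0.1889] yaw -11.93603206574122 total units (tool): [0.0063 0.0586 3.836 ]
```

View pics/w4.png

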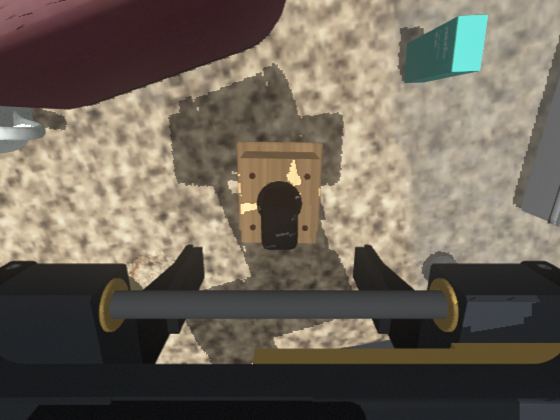

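The stand and handle sit squarely between the jaws, with the handle at about (280,235). I'll go down and grip.

Emit:
send_rows([
  [0, 0.05, 0.9, 0, 0, 0, -1],
  [0, 0, 1, 0, 0, 0, -1],
  [0, 0, 1, 0, 0, 0, -1],
  [0, 0, 0.9, 0, 0, 0, -1],
  [0, 0, 0, 0, 0, 0, -1],
  [0, 0, 0, 0, 0, 0, 1],
  [0, 0, 0, 0, 0, 0, 1],
  [0, 0, 0, 0, 0, 0, 1],
  [0, 0, 0, 0, 0, 0, 1],
  [0, 0, 0, 0, 0, 0, 1],
  [0, 0, 0, 0, 0, 0, 1],
])

```text
time_s: 8.57
position: [0.5406, 0.184, 0.0951]
tcp_rot: [[0.978, -0.208, -0.0], [-0.208, -0.978, 0.0], [-0.0, -0.0, -1.0]]
force: [0.1, -0.7, -0.7]
opening: 0.402
```

```bash
python3 -c "
from h import *
s=status.read_state();print(s['position'],s['force'],s['opening'],s['opening']*87)
c=vision.capture('wrist');cv2.imwrite('pics/w5.png',c['img'][:,:,::-1])"
```

```text
[0.5406 0.184  0.0951] [ 0.0522 -0.6649 -0.6969] 0.40210688825600294 34.983299278272256
```

View pics/w5.png

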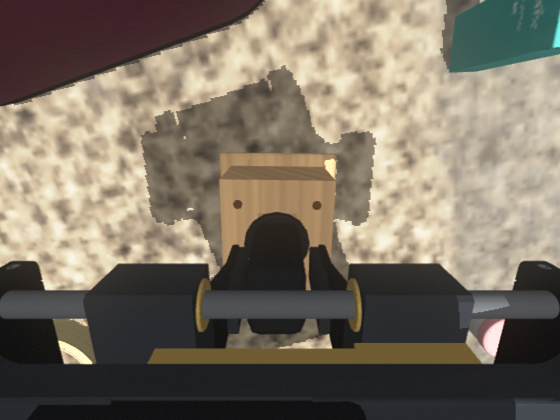

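Emit:
send_rows([
  [0, 0, 0, 0, 0, 0, 1],
  [0, 0, 0, 0, 0, 0, 1],
  [0, 0, 0, 0, 0, 0, 1],
  [0, 0, 0, 0, 0, 0, 1],
])

```text
time_s: 9.12
position: [0.5408, 0.184, 0.095]
tcp_rot: [[0.978, -0.208, 0.0], [-0.208, -0.978, 0.0], [0.0, -0.0, -1.0]]
force: [0.2, -0.1, -0.8]
opening: 0.318
```

Emit:
send_rows([
  [0, 0, -0.4, 0, 0, 0, 1],
  [0, 0, -0.8, 0, 0, 0, 1],
  [0, 0, -1, 0, 0, 0, 1],
  [0, 0, -1, 0, 0, 0, 1],
  [0, 0, -1, 0, 0, 0, 1],
  [0, 0, -0.8, 0, 0, 0, 1],
  [0, 0, -0.5, 0, 0, 0, 1],
  [0, 0, 0, 0, 0, 0, 1],
])

```text
time_s: 10.12
position: [0.541, 0.1839, 0.2335]
tcp_rot: [[0.978, -0.208, 0.002], [-0.208, -0.978, 0.0], [0.002, -0.001, -1.0]]
force: [0.7, 0.8, -2.2]
opening: 0.315
```

```bash
python3 -c "
from h import *
s=status.read_state();print(s['position'],s['force'],s['opening'])
plan([.4634,-.1678,.235])
for n in ['wrist','side']:
  c=vision.capture(n);cv2.imwrite('pics/%s6.png'%n,c['img'][:,:,::-1])"
```

```text
[0.541  0.1839 0.2335] [ 0.7158  0.8181 -2.1587] 0.3149484334759045
pos [0.541  0.1839 0.2335] yaw -11.985158220440102 total units (tool): [-0.1143 14.407  -0.0682]
```

View pics/wrist6.png

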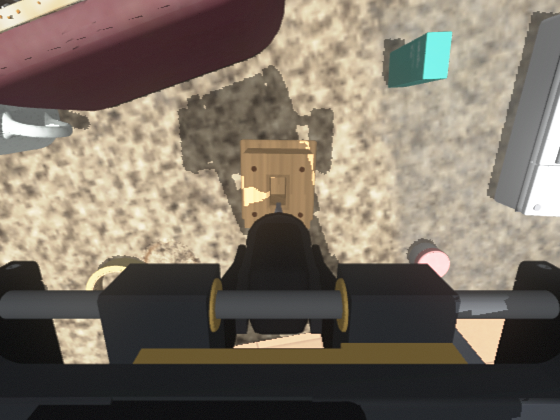

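View pics/side6.png

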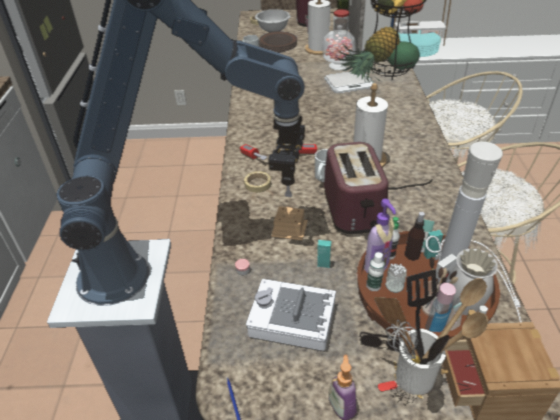

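The screwdriver is lifted, with its shank below the guard at wrist (279,205). Next I'll carry it over to the screw.

Emit:
send_rows([
  [0, 0.6, 0, 0, 0, 0, 1],
  [0, 1, 0, 0, 0, 0, 1],
  [0, 1, 0, 0, 0, 0, 1],
  [0, 1, 0, 0, 0, 0, 1],
  [0, 1, 0, 0, 0, 0, 1],
  [0, 1, 0, 0, 0, 0, 1],
  [0, 1, 0, 0, 0, 0, 1],
  [0, 1, 0, 0, 0, 0, 1],
  [0, 1, 0, 0, 0, 0, 1],
  [0, 1, 0, 0, 0, 0, 1],
  [0, 1, 0, 0, 0, 0, 1],
  [0, 1, 0, 0, 0, 0, 1],
])

```text
time_s: 11.72
position: [0.4792, -0.101, 0.2319]
tcp_rot: [[0.978, -0.208, -0.002], [-0.208, -0.978, 0.0], [-0.002, 0.0, -1.0]]
force: [0.4, 0.1, -1.8]
opening: 0.322
```

Emit:
send_rows([
  [0, 1, 0, 0, 0, 0, 1],
  [0, 1, 0, 0, 0, 0, 1],
  [-0.1, 0.6, 0, 0, 0, 0, 1],
  [0, 0.2, 0, 0, 0, 0, 1],
  [0, 0, 0, 0, 0, -0.7, 1],
  [0, 0, 0, 0, 0, -1, 1],
  [0, 0, 0, 0, 0, -1, 1],
  [0, 0, 0, 0, 0, -0.7, 1],
  [0, 0, 0, 0, 0, -0.3, 1],
  [0, 0, 0, 0, 0, 0, 1],
  [0, 0, 0, 0, 0, 0, 1],
])

```text
time_s: 13.1
position: [0.4634, -0.1673, 0.2325]
tcp_rot: [[0.906, 0.423, -0.0], [0.423, -0.906, 0.0], [-0.0, -0.0, -1.0]]
force: [-0.6, -0.2, -1.8]
opening: 0.321
```

```bash
python3 -c "
from h import *
plan([.4634,-.1678,.235])
s=status.read_state();print(s['force'],s['opening'])
for n in ['wrist','side','scene']:
  c=vision.capture(n);cv2.imwrite('pics/%s7.png'%n,c['img'][:,:,::-1])
  if n=='side':crop(c,220,200,360,350,5,'pics/s7c.png')
  if n=='scene':crop(c,320,200,480,340,5,'pics/c7c.png')
  T=P(c,s)
  print(n,'tip pred',proj(c,s['position']-[0,0,.0931],T),'slot pred',proj(c,[.4634,-.1678,.0855],T))
"
```

```text
pos [ 0.4634 -0.1673  0.2325] yaw 24.999077704627386 total units (tool): [-0.0092  0.0183 -0.1007]
[-0.6294 -0.2095 -1.7567] 0.32117387184710194
wrist tip pred [277.2654 211.9812] slot pred [277.9077 196.1623]
side tip pred [262.8286 283.2678] slot pred [263.9172 296.6625]
scene tip pred [381.9874 274.4327] slot pred [379.8807 293.6087]
```

View pics/wrist7.png

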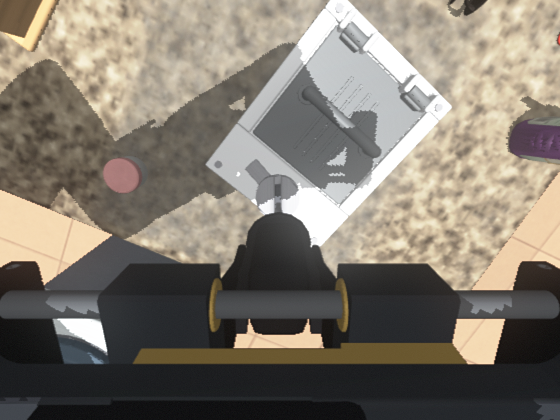

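View pics/s7c.png

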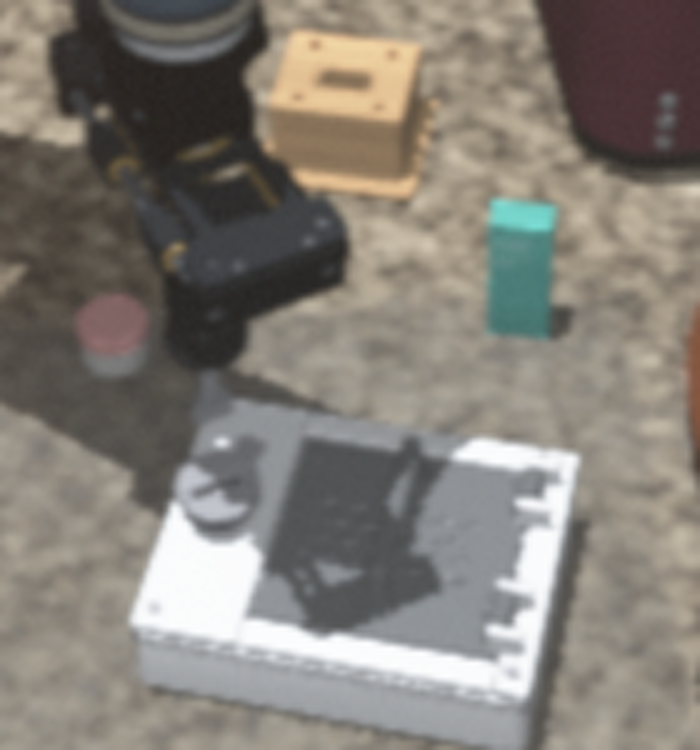

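View pics/c7c.png

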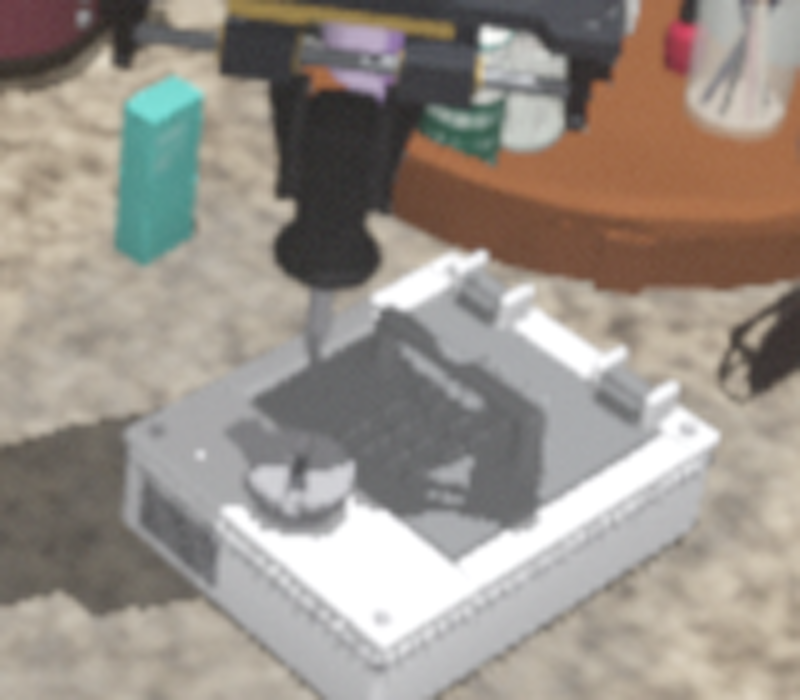

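```bash
python3 -c "
from h import *
a=vision.capture('scene');b=vision.capture('side')
for u,v in [((383.2,273),(262,283)),((380,296),(263.6,297.6))]:
  print(tri([ray(a,u,a['pose']),ray(b,v,b['pose'])]))
crop(a,360,255,410,305,14,'pics/z1.png');crop(b,240,260,290,310,14,'pics/z2.png')
"
```

```text
[ 0.4618 -0.1708  0.1456]
[ 0.4621 -0.1688  0.0813]
```

View pics/z1.png

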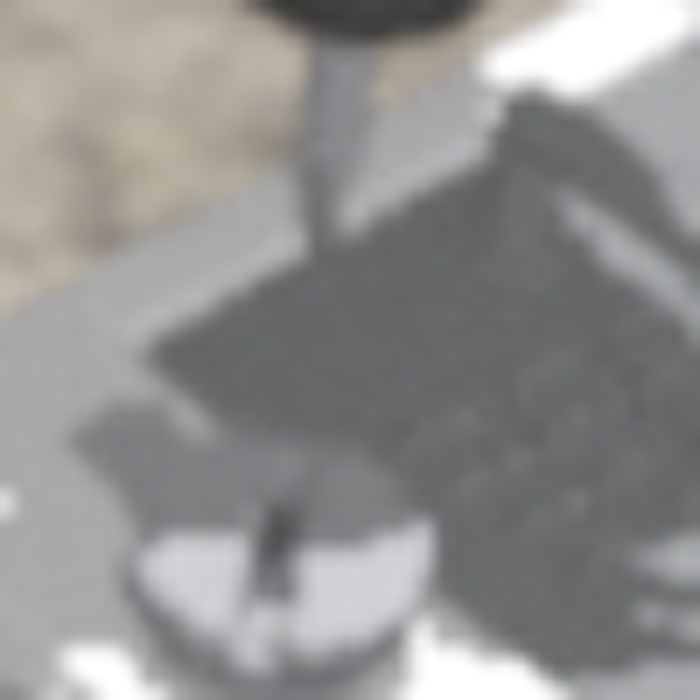

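View pics/z2.png

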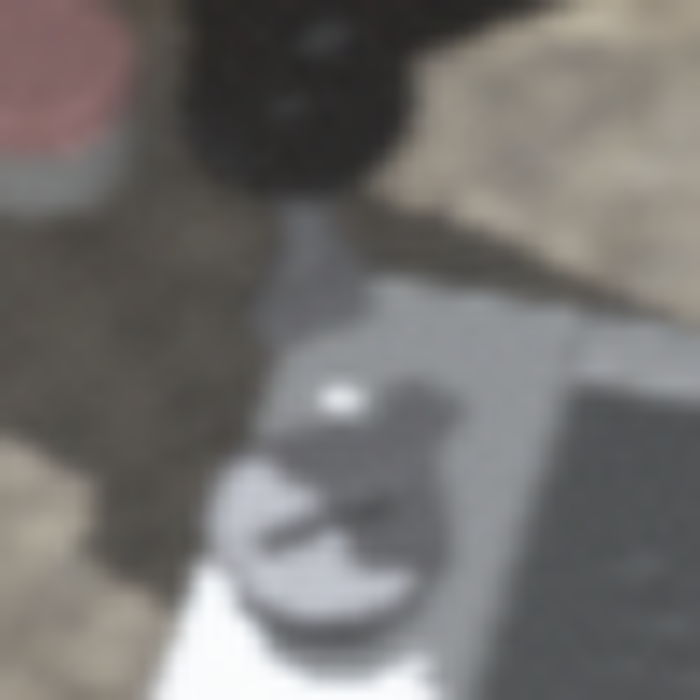

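Both fixed cameras agree with the predicted tip and slot positions to within about 1 px. Lowering now, slowly near the end.

Emit:
send_rows([
  [0, 0, 0.6, 0, 0, 0, 1],
  [0, 0, 0.7, 0, 0, 0, 1],
  [0, 0, 0.5, 0, 0, 0, 1],
  [0, 0, 0.2, 0, 0, 0, 1],
  [0, 0, 0, 0, 0, 0, 1],
  [0, 0, 0, 0, 0, 0, 1],
])

```text
time_s: 14.1
position: [0.4639, -0.1679, 0.183]
tcp_rot: [[0.906, 0.423, 0.001], [0.423, -0.906, -0.001], [0.001, 0.001, -1.0]]
force: [0.3, 0.0, -2.1]
opening: 0.322
```

Emit:
send_rows([
  [0, 0, 0.1, 0, 0, 0, 1],
  [0, 0, 0.1, 0, 0, 0, 1],
  [0, 0, 0, 0, 0, 0, 1],
  [0, 0, 0, 0, 0, 0, 1],
])

```text
time_s: 14.6
position: [0.4635, -0.1677, 0.1776]
tcp_rot: [[0.906, 0.423, 0.0], [0.423, -0.906, -0.0], [0.0, 0.0, -1.0]]
force: [-0.9, 0.7, -1.8]
opening: 0.317
```

Emit:
send_rows([
  [0, 0, 0.1, 0, 0, 0, 1],
  [0, 0, 0.05, 0, 0, 0, 1],
  [0, 0, 0, 0, 0, 0, 1],
  [0, 0, 0, 0, 0, 0, 1],
])

```text
time_s: 15.1
position: [0.4634, -0.1676, 0.1737]
tcp_rot: [[0.906, 0.423, -0.0], [0.423, -0.906, 0.0], [-0.0, -0.0, -1.0]]
force: [-0.3, 0.1, -2.5]
opening: 0.316
```

Emit:
send_rows([
  [0, 0, 0.05, 0, 0, 0, 1],
  [0, 0, 0.05, 0, 0, 0, 1],
  [0, 0, 0, 0, 0, 0, 1],
  [0, 0, 0, 0, 0, 0, 1],
])

```text
time_s: 15.6
position: [0.4635, -0.1676, 0.1717]
tcp_rot: [[0.906, 0.423, 0.0], [0.423, -0.906, 0.0], [0.0, -0.0, -1.0]]
force: [-1.5, 1.4, 4.5]
opening: 0.321
```

Contact is about 6.5 N at tip z of about 0.0786, so the blade is on the slot floor. I'll press a little more, then start turning while following it down.

Emit:
send_rows([
  [0, 0, 0.02, 0, 0, 0, 1],
  [0, 0, 0, 0, 0, 0, 1],
  [0, 0, 0, 0, 0, 0, 1],
])

```text
time_s: 15.98
position: [0.4635, -0.1676, 0.1716]
tcp_rot: [[0.906, 0.423, 0.0], [0.423, -0.906, -0.0], [0.0, 0.0, -1.0]]
force: [-1.6, 1.8, 7.2]
opening: 0.316
```

Emit:
send_rows([
  [0, 0, 0, 0, 0, 0.5, 1],
  [0, 0, 0.01, 0, 0, 0.5, 1],
  [0, 0, 0.01, 0, 0, 0.5, 1],
  [0, 0, 0.01, 0, 0, 0.5, 1],
  [0, 0, 0, 0, 0, 0, 1],
])

```text
time_s: 16.6
position: [0.4634, -0.1675, 0.1706]
tcp_rot: [[0.996, 0.087, 0.0], [0.087, -0.996, 0.0], [0.0, -0.0, -1.0]]
force: [-1.2, 1.0, 6.0]
opening: 0.318
```

```bash
cat > q.py <<'E'
from h import *
s=status.read_state();print(s['time_s'],s['position'],np.degrees(np.arctan2(s["tcp_rot"][1,0],s["tcp_rot"][0,0])),s['force'],s['moment'],s['opening'])
E
python3 q.py;python3 -c "
from h import *
c=vision.capture('wrist');cv2.imwrite('pics/w8.png',c['img'][:,:,::-1])
c=vision.capture('side');crop(c,230,240,310,320,8,'pics/s8.png')"
```

```text
16.6 [ 0.4634 -0.1675  0.1706] 4.9966223647719925 [-1.2086  0.9682  5.9554] [ 0.4936  0.4841 -0.004 ] 0.3181472467083622
```

View pics/s8.png

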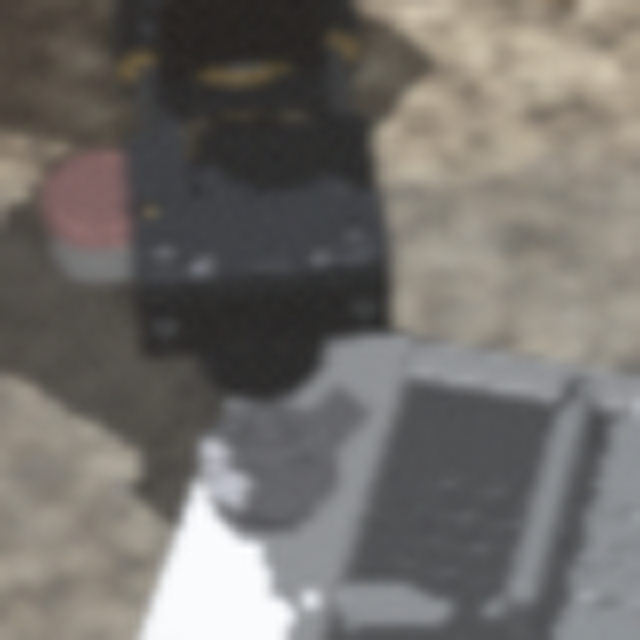

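View pics/w8.png

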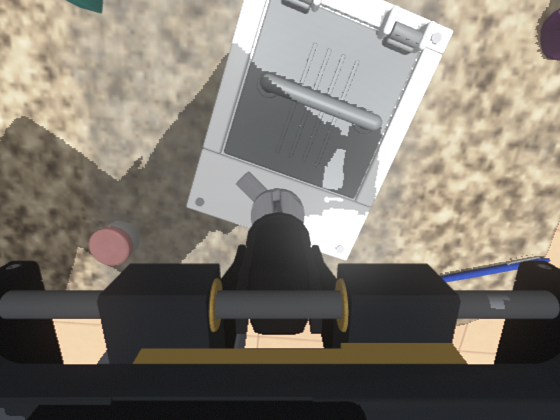

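The screw turns with the blade: the slot stays in line with the tool at wrist (277,200) and the tongue is swinging.

Emit:
send_rows([
  [0, 0, 0.02, 0, 0, 0.5, 1],
  [0, 0, 0.02, 0, 0, 0.5, 1],
  [0, 0, 0.02, 0, 0, 0.5, 1],
  [0, 0, 0.01, 0, 0, 0.5, 1],
  [0, 0, 0.01, 0, 0, 0.5, 1],
  [0, 0, 0.01, 0, 0, 0.5, 1],
  [0, 0, 0.01, 0, 0, 0.5, 1],
  [0, 0, 0.01, 0, 0, 0.5, 1],
  [0, 0, 0, 0, 0, 0, 1],
])

```text
time_s: 17.82
position: [0.4633, -0.1679, 0.1682]
tcp_rot: [[0.819, -0.573, -0.0], [-0.573, -0.819, -0.001], [0.0, 0.001, -1.0]]
force: [-2.4, 1.4, 8.7]
opening: 0.316
```

```bash
python3 q.py
```

```text
17.825 [ 0.4633 -0.1679  0.1682] -34.97538936374403 [-2.3651  1.3764  8.688 ] [0.3491 0.826  0.0287] 0.3162015452234596
```

Emit:
send_rows([
  [0, 0, 0.01, 0, 0, 0.4, 1],
  [0, 0, 0.01, 0, 0, 0.4, 1],
  [0, 0, 0.01, 0, 0, 0.4, 1],
  [0, 0, 0.01, 0, 0, 0.3, 1],
  [0, 0, 0, 0, 0, 0, 1],
])

```text
time_s: 18.45
position: [0.4631, -0.1681, 0.1672]
tcp_rot: [[0.644, -0.765, -0.001], [-0.765, -0.644, -0.001], [0.0, 0.001, -1.0]]
force: [-4.2, 0.1, 9.5]
opening: 0.318
```

```bash
python3 q.py;python3 -c "
from h import *
c=vision.capture('wrist');cv2.imwrite('pics/w9.png',c['img'][:,:,::-1])"
```

```text
18.45 [ 0.4631 -0.1681  0.1672] -49.946531312585066 [-4.1589  0.1489  9.5106] [0.2247 0.9401 0.0853] 0.31811580231371656
```

View pics/w9.png

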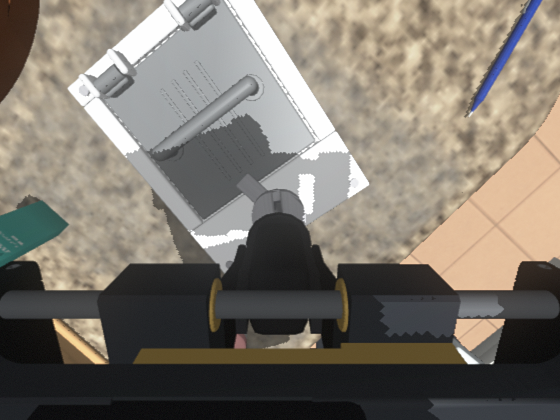

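Emit:
send_rows([
  [0, 0, 0.01, 0, 0, 0.3, 1],
  [0, 0, 0.01, 0, 0, 0.3, 1],
  [0, 0, 0, 0, 0, 0, 1],
  [0, 0, 0, 0, 0, 0, 1],
])

```text
time_s: 19.0
position: [0.463, -0.1682, 0.1668]
tcp_rot: [[0.56, -0.828, -0.001], [-0.828, -0.56, -0.001], [0.001, 0.002, -1.0]]
force: [-2.7, 0.5, 10.0]
opening: 0.32
```

```bash
python3 q.py
```

```text
19.0 [ 0.463  -0.1682  0.1668] -55.919148788548874 [-2.7415  0.518  10.0235] [0.2262 0.9977 0.0238] 0.3196079263879599
```

Emit:
send_rows([
  [0, 0, 0.01, 0, 0, 0.3, 1],
  [0, 0, 0.01, 0, 0, 0.3, 1],
  [0, 0, 0, 0, 0, 0, 1],
  [0, 0, 0, 0, 0, 0, 1],
])

```text
time_s: 19.5
position: [0.4629, -0.1682, 0.1665]
tcp_rot: [[0.471, -0.882, -0.001], [-0.882, -0.471, -0.001], [0.001, 0.002, -1.0]]
force: [-3.6, -0.1, 12.5]
opening: 0.32
```

```bash
python3 q.py;python3 -c "
from h import *
c=vision.capture('wrist');crop(c,200,140,360,240,5,'pics/w10.png')"
```

```text
19.5 [ 0.4629 -0.1682  0.1665] -61.90494983363577 [-3.609  -0.1188 12.5266] [0.2599 1.1546 0.0536] 0.32023106664833995
```

View pics/w10.png

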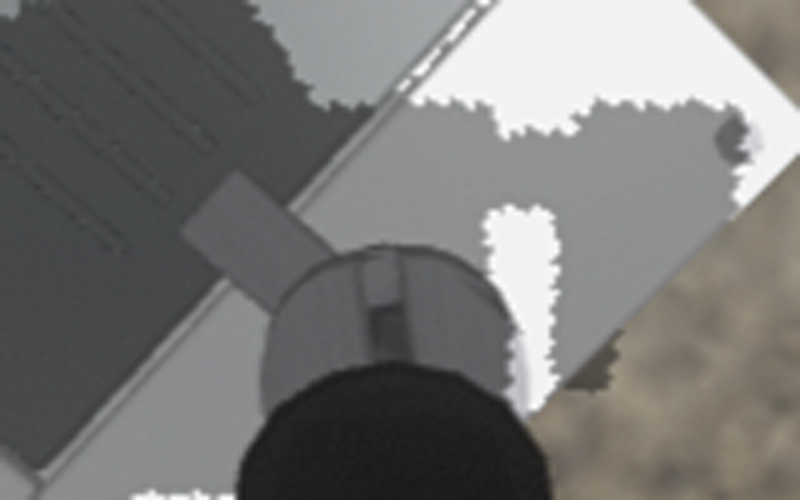

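Emit:
send_rows([
  [0, 0, 0, 0, 0, 0.3, 1],
  [0, 0, 0, 0, 0, 0.2, 1],
  [0, 0, 0, 0, 0, 0, 1],
  [0, 0, 0, 0, 0, 0, 1],
])

```text
time_s: 20.05
position: [0.4629, -0.1682, 0.1665]
tcp_rot: [[0.394, -0.919, -0.001], [-0.919, -0.394, -0.002], [0.001, 0.002, -1.0]]
force: [-3.2, 0.8, 11.3]
opening: 0.317
```

```bash
python3 q.py;python3 -c "
from h import *
c=vision.capture('wrist');crop(c,200,140,360,240,5,'pics/w11.png')"
```

```text
20.05 [ 0.4629 -0.1682  0.1665] -66.81511288304691 [-3.1538  0.8294 11.3049] [0.2908 1.0915 0.424 ] 0.3167644100808761
```

View pics/w11.png

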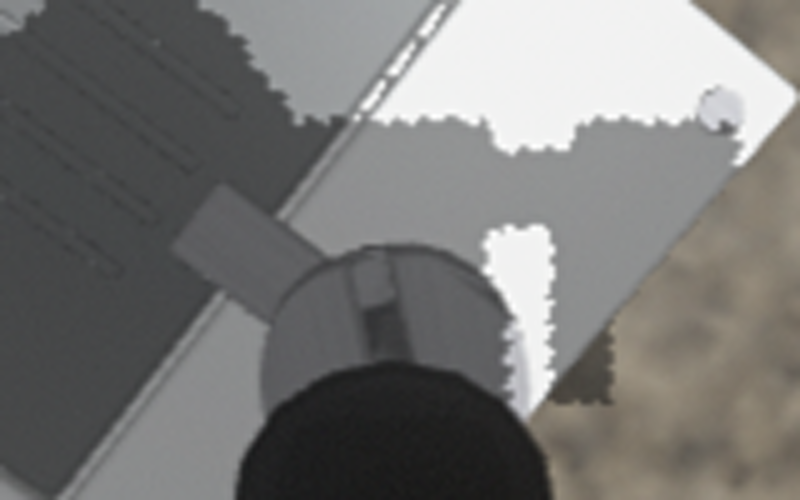

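The moment jumped to 0.42 N m and the slot stopped while the tool kept turning, so the screw is on its hard stop. I'll unload and lift out.

Emit:
send_rows([
  [0, 0, 0, 0, 0, -0.3, 1],
  [0, 0, 0, 0, 0, -0.3, 1],
  [0, 0, -0.1, 0, 0, 0, 1],
  [0, 0, -0.2, 0, 0, 0, 1],
  [0, 0, -0.4, 0, 0, 0, 1],
  [0, 0, -0.7, 0, 0, 0, 1],
  [0, 0, -0.9, 0, 0, 0, 1],
  [0, 0, -0.5, 0, 0, 0, 1],
  [0, 0, 0, 0, 0, 0, 1],
])

```text
time_s: 21.22
position: [0.4642, -0.168, 0.2363]
tcp_rot: [[0.485, -0.874, 0.003], [-0.874, -0.485, -0.001], [0.002, -0.002, -1.0]]
force: [-0.6, 0.2, -2.2]
opening: 0.321
```

```bash
python3 q.py;python3 -c "
from h import *
s=status.read_state()
c=vision.capture('wrist');cv2.imwrite('pics/w12.png',c['img'][:,:,::-1])
c=vision.capture('side');crop(c,230,240,310,320,8,'pics/s12.png');print(proj(c,s['position']-[0,0,.0931],c['pose']))
c=vision.capture('scene');crop(c,340,230,440,320,8,'pics/c12.png');print(proj(c,s['position']-[0,0,.0931],c['pose']))"
```

```text
21.225 [ 0.4642 -0.168   0.2363] -60.98514791446258 [-0.5918  0.239  -2.2479] [ 0.147  -0.0016 -0.0197] 0.32051410481280207
[263.0654 282.5004]
[382.6728 272.9748]
```

View pics/w12.png

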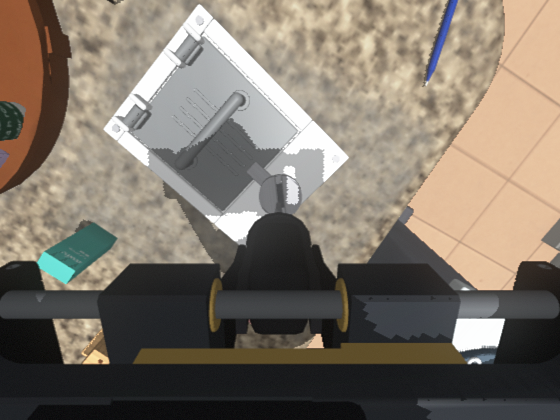

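View pics/s12.png

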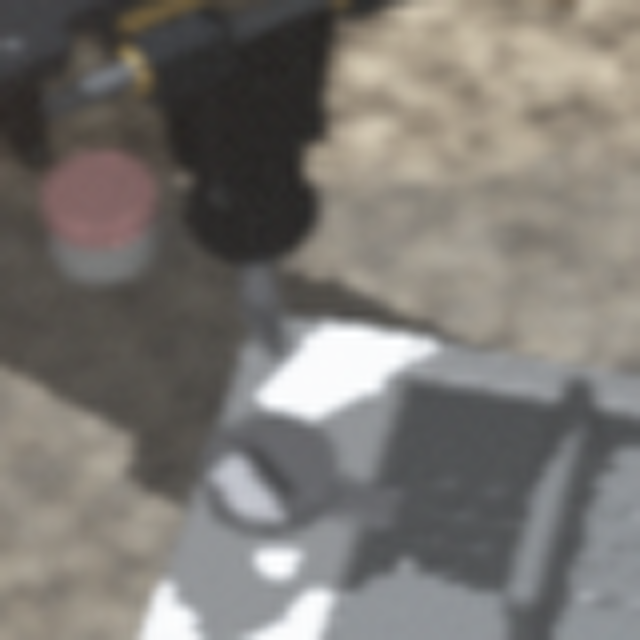

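View pics/c12.png

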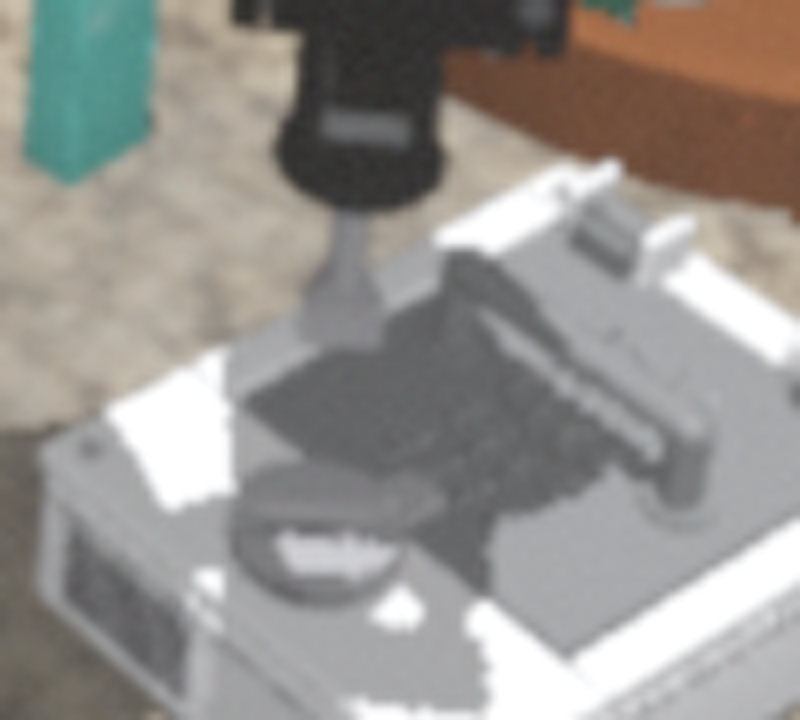

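Emit:
send_rows([
  [0, 0, 0, 0, 0, -0.6, 1],
  [0, 0, 0, 0, 0, -1, 1],
  [0, 0, 0, 0, 0, -1, 1],
  [0, 0, 0, 0, 0, -1, 1],
  [0, 0, 0, 0, 0, -0.9, 1],
  [0, 0, 0, 0, 0, -0.3, 1],
  [0, 0, 0, 0, 0, 0, 1],
  [0, 0, 0, 0, 0, 0, 1],
])

```text
time_s: 22.38
position: [0.4633, -0.1675, 0.2348]
tcp_rot: [[0.974, -0.225, -0.001], [-0.225, -0.974, 0.001], [-0.001, -0.0, -1.0]]
force: [0.3, -0.1, -1.1]
opening: 0.32
```

```bash
python3 -c "
from h import *
plan([.5405,.1841,.235])"
```

```text
pos [ 0.4633 -0.1675  0.2348] yaw -13.028862165717824 total units (tool): [ -0.1604 -14.3992  -0.0023]
```

Emit:
send_rows([
  [0, -0.6, 0, 0, 0, 0, 1],
  [0, -1, 0, 0, 0, 0, 1],
  [0, -1, 0, 0, 0, 0, 1],
  [0, -1, 0, 0, 0, 0, 1],
  [0, -1, 0, 0, 0, 0, 1],
  [0, -1, 0, 0, 0, 0, 1],
  [0, -1, 0, 0, 0, 0, 1],
  [0, -1, 0, 0, 0, 0, 1],
  [0, -1, 0, 0, 0, 0, 1],
  [0, -1, 0, 0, 0, 0, 1],
  [0, -1, 0, 0, 0, 0, 1],
  [0, -1, 0, 0, 0, 0, 1],
])

```text
time_s: 23.88
position: [0.5282, 0.1168, 0.2352]
tcp_rot: [[0.974, -0.224, -0.0], [-0.224, -0.974, 0.0], [-0.001, -0.0, -1.0]]
force: [0.5, 0.2, -3.0]
opening: 0.324
```

Emit:
send_rows([
  [0, -1, 0, 0, 0, 0, 1],
  [-0.1, -1, 0, 0, 0, 0, 1],
  [-0.1, -0.6, 0, 0, 0, 0, 1],
  [0, -0.2, 0, 0, 0, 0, 1],
  [0, 0, 0, 0, 0, 0, 1],
  [0, 0, 0, 0, 0, 0, 1],
  [0, 0, 0, 0, 0, 0, 1],
])

```text
time_s: 24.75
position: [0.5395, 0.1835, 0.2353]
tcp_rot: [[0.974, -0.226, -0.0], [-0.226, -0.974, -0.0], [-0.0, 0.0, -1.0]]
force: [0.5, 0.5, -2.9]
opening: 0.318
```

```bash
python3 -c "
from h import *
plan([.5405,.1841,.165])
s=status.read_state()
c=vision.capture('wrist');crop(c,200,120,360,240,5,'pics/w13.png')
for n,b in (('side',(260,180,320,240)),('scene',(240,180,310,250))):
  c=vision.capture(n);crop(c,*b,10,'pics/%s13.png'%n);print(n,proj(c,s['position']-[0,0,.0931],c['pose'])-b[:2],proj(c,[.5402,.1842,.062],c['pose'])-b[:2])"
```

```text
pos [0.5395 0.1835 0.2353] yaw -13.046049863617904 total units (tool): [ 0.0323 -0.0314  2.8138]
side [28.2656 15.9967] [29.0003 35.04  ]
scene [36.4173 18.9892] [36.9669 44.4954]
```

View pics/side13.png

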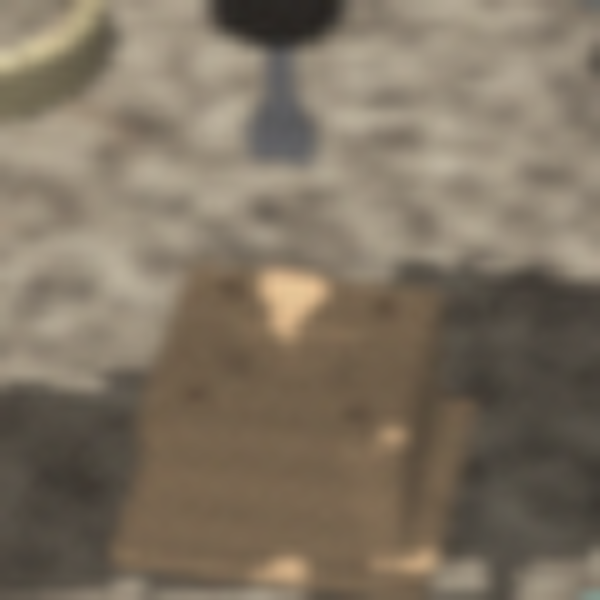

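View pics/w13.png

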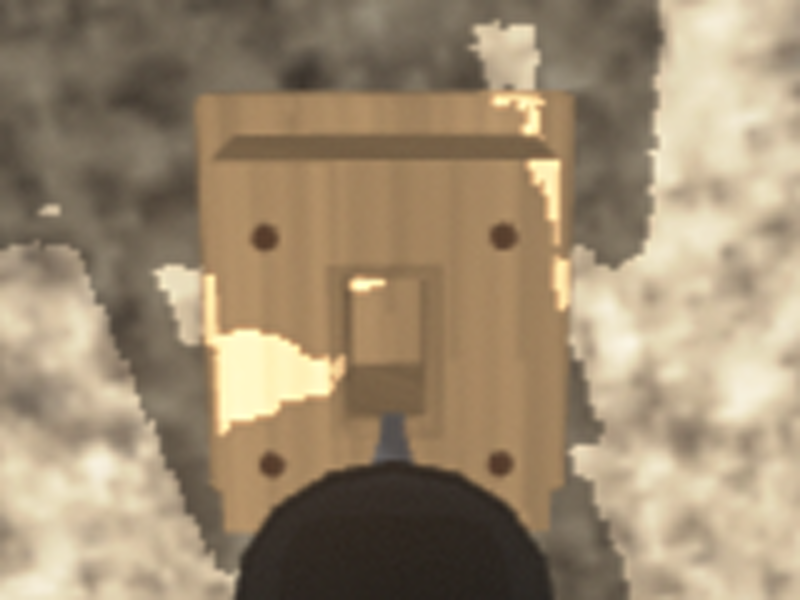

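The tip lines up with the hole (hole at crop column 387, shank at 393, well within clearance). Lowering now.

Emit:
send_rows([
  [0.03, -0.03, 0.5, 0, 0, 0, 1],
  [0, 0, 0.8, 0, 0, 0, 1],
  [0, 0, 0.8, 0, 0, 0, 1],
  [0, 0, 0.8, 0, 0, 0, 1],
  [0, 0, 0.8, 0, 0, 0, 1],
  [0, 0, 0.8, 0, 0, 0, 1],
  [0, 0, 0.6, 0, 0, 0, 1],
  [0, 0, 0.3, 0, 0, 0, 1],
  [0, 0, 0, 0, 0, 0, 1],
  [0, 0, 0, 0, 0, 0, 1],
])

```text
time_s: 26.15
position: [0.541, 0.1849, 0.1009]
tcp_rot: [[0.974, -0.225, 0.001], [-0.225, -0.974, 0.0], [0.001, -0.001, -1.0]]
force: [0.1, 0.0, -1.2]
opening: 0.318
```

Emit:
send_rows([
  [0, 0, 0.05, 0, 0, 0, 1],
  [0, 0, 0.05, 0, 0, 0, 1],
  [0, 0, 0, 0, 0, 0, 1],
  [0, 0, 0, 0, 0, 0, 1],
])

```text
time_s: 26.65
position: [0.5404, 0.1848, 0.0979]
tcp_rot: [[0.974, -0.225, 0.0], [-0.225, -0.974, 0.0], [0.0, -0.0, -1.0]]
force: [-0.5, -0.1, -2.4]
opening: 0.321
```

Emit:
send_rows([
  [0, 0, 0.04, 0, 0, 0, 1],
  [0, 0, 0.04, 0, 0, 0, 1],
  [0, 0, 0, 0, 0, 0, 1],
  [0, 0, 0, 0, 0, 0, 1],
])

```text
time_s: 27.15
position: [0.5404, 0.1848, 0.0958]
tcp_rot: [[0.974, -0.225, -0.0], [-0.225, -0.974, -0.0], [-0.0, 0.0, -1.0]]
force: [0.4, -0.2, -2.5]
opening: 0.319
```

Emit:
send_rows([
  [0, 0, 0.03, 0, 0, 0, 1],
  [0, 0, 0, 0, 0, 0, 1],
  [0, 0, 0, 0, 0, 0, 1],
])

```text
time_s: 27.52
position: [0.5404, 0.1848, 0.0951]
tcp_rot: [[0.974, -0.225, -0.0], [-0.225, -0.974, -0.0], [-0.0, 0.0, -1.0]]
force: [0.3, 0.5, -1.5]
opening: 0.319
```

Emit:
send_rows([
  [0, 0, 0.02, 0, 0, 0, 1],
  [0, 0, 0, 0, 0, 0, 1],
  [0, 0, 0, 0, 0, 0, -1],
  [0, 0, 0, 0, 0, 0, -1],
  [0, 0, 0, 0, 0, 0, -1],
  [0, 0, 0, 0, 0, 0, -1],
  [0, 0, 0, 0, 0, 0, -1],
  [0, 0, 0, 0, 0, 0, -1],
])

```text
time_s: 28.52
position: [0.5404, 0.1848, 0.0945]
tcp_rot: [[0.974, -0.225, 0.0], [-0.225, -0.974, 0.0], [-0.0, -0.0, -1.0]]
force: [-0.5, -0.0, 0.7]
opening: 0.918
```

Emit:
send_rows([
  [0, 0, -0.3, 0, 0, 0, -1],
  [0, 0, -0.8, 0, 0, 0, -1],
  [0, 0, -1, 0, 0, 0, -1],
  [0, 0, -1, 0, 0, 0, -1],
  [0, 0, -1, 0, 0, 0, -1],
  [0, 0, -1, 0, 0, 0, -1],
  [0, 0, -0.9, 0, 0, 0, -1],
  [0, 0, -0.4, 0, 0, 0, -1],
  [0, 0, 0, 0, 0, 0, -1],
])

```text
time_s: 29.65
position: [0.5406, 0.1849, 0.2552]
tcp_rot: [[0.974, -0.225, 0.001], [-0.225, -0.974, 0.0], [0.001, -0.001, -1.0]]
force: [-0.3, 0.2, -0.3]
opening: 1.005
```

```bash
python3 st.py; python3 -c "
from h import *
c=vision.capture('wrist');cv2.imwrite('pics/w14.png',c['img'][:,:,::-1])
plan([.5572,-.189,.255])"
```

```text
29.65 [0.5406 0.1849 0.2552] [ 0.9744 -0.2246  0.0014]
1040 0.13694877063052496 ((540.3465576171875, 183.83633422851562), (27.77496337890625, 35.12443542480469), 77.81607818603516)
2996 ((540.1199951171875, 184.2127685546875), (75.10045623779297, 85.4205551147461), 77.3222427368164)
pos [0.5401 0.1848 0.2543] yaw -12.982991869656125 total units (tool): [0.0229 0.0087 6.4523]
pos [0.5397 0.1847 0.2538] yaw -12.982421200921179 total units (tool): [ 4.0385 14.4095 -0.0472]
```

View pics/w14.png

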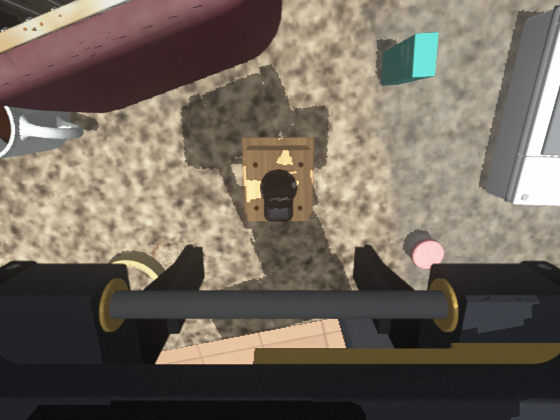

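The driver is home: handle top at z 0.137 and its centre within 0.5 mm of the stand's centre. Before moving on, I'll check that the path to the lid is clear.

Run:
```python
from h import *
for n in ("scene","side"):
    c=vision.capture(n);p=cloud(c,c["pose"]).reshape(-1,3)
    m=(p[:,2]>.12)&(p[:,2]<.5)&(p[:,0]>.40)&(p[:,0]<.78)&(p[:,1]<.05)&(p[:,1]>-.4)
    q=p[m];print(n,len(q))
    for y0 in np.arange(-.4,.05,.05):
        k=q[(q[:,1]>=y0)&(q[:,1]<y0+.05)]
        if len(k): print(round(y0,2),"xmin",np.percentile(k[:,0],1),"zmax",k[:,2].max())
```

```text
scene 1026
-0.4 xmin 0.6524868298715905 zmax 0.27502396253532524
-0.35 xmin 0.7232044104296516 zmax 0.2861929876090147
-0.1 xmin 0.7671861808689044 zmax 0.14465789951983554
-0.05 xmin 0.7603785128947941 zmax 0.17923339365470015
-0.0 xmin 0.7665275065185913 zmax 0.1699784851916557
side 823
-0.4 xmin 0.7523262562402312 zmax 0.287821703491592
-0.35 xmin 0.7207225693788281 zmax 0.2833758027647223
-0.1 xmin 0.7673248087349454 zmax 0.14439083871902958
-0.05 xmin 0.7584869519331551 zmax 0.2129457193221732
```

Emit:
send_rows([
  [0.2, 0.6, 0, 0, 0, 0, 0],
  [0.3, 1, 0, 0, 0, 0, 0],
  [0.3, 1, 0, 0, 0, 0, 0],
  [0.3, 1, 0, 0, 0, 0, 0],
  [0.3, 1, 0, 0, 0, 0, 0],
  [0.3, 1, 0, 0, 0, 0, 0],
  [0.3, 1, 0, 0, 0, 0, 0],
  [0.3, 1, 0, 0, 0, 0, 0],
  [0.3, 1, 0, 0, 0, 0, 0],
  [0.3, 1, 0, 0, 0, 0, 0],
  [0.3, 1, 0, 0, 0, 0, 0],
  [0.3, 1, 0, 0, 0, 0, 0],
])

```text
time_s: 31.35
position: [0.5599, -0.1193, 0.254]
tcp_rot: [[0.974, -0.225, -0.001], [-0.225, -0.974, -0.0], [-0.001, 0.0, -1.0]]
force: [0.8, -1.0, -0.3]
opening: 0.499
```

Emit:
send_rows([
  [0.3, 1, 0, 0, 0, -1, 0],
  [0, 0, 0, 0, 0, -1, 0],
  [0, 0, 0, 0, 0, -1, 0],
  [0, 0, 0, 0, 0, -1, 0],
  [0, 0, 0, 0, 0, -1, 0],
  [0, 0, 0, 0, 0, -1, 0],
  [0, 0, 0, 0, 0, -1, 0],
  [0, 0, 0, 0, 0, -1, 0],
  [0, 0, 0, 0, 0, -1, 0],
  [0, 0, 0, 0, 0, 0, 0],
  [0, 0, 0, 0, 0, 0, 0],
])

```text
time_s: 32.72
position: [0.5619, -0.1439, 0.2543]
tcp_rot: [[0.228, 0.974, -0.0], [0.974, -0.228, 0.0], [0.0, -0.001, -1.0]]
force: [-0.2, -0.2, 0.8]
opening: 0.502
```

```bash
cat > lid.py <<'E'
from h import *
s=status.read_state();c=vision.capture("wrist");T=P(c,s)
cv2.imwrite("pics/w15.png",c["img"][:,:,::-1])
for d in models.landmark_of("wrist","lid_pull"): print(d["point"],d["confidence"],atz(c,d["point"],T,.091))
p=cloud(c,T).reshape(-1,3)
m=(abs(p[:,2]-.092)<.008)&(abs(p[:,0]-.557)<.04)&(abs(p[:,1]+.19)<.06)
q=p[m];print(m.sum(),q[:,2].max(),cv2.minAreaRect((q[:,:2]*1000).astype(np.float32)))
plan([.5572,-.189,.075])
E
python3 lid.py
```

```text
[282.9, 232.5] 0.57 [ 0.5564 -0.1916  0.091 ]
841 0.09944473777215201 ((556.3515625, -191.30960083007812), (93.9167251586914, 11.98177719116211), 75.20144653320312)
pos [ 0.5621 -0.1438  0.2544] yaw 76.91216859845518 total units (tool): [-1.8052  0.2216  7.177 ]
```

View pics/w15.png

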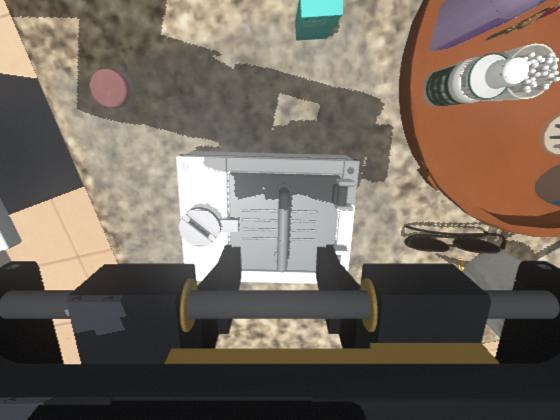

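The tongue, at wrist (228,225), lies over the lid edge, and the bar (283,235) is parallel to the pads. I'll move over it and down with the jaws half open.

Emit:
send_rows([
  [-0.9, 0.1, 0.5, 0, 0, 0, 0],
  [-0.9, 0.1, 0.8, 0, 0, 0, 0],
  [-0.1, 0, 1, 0, 0, 0, 0],
  [0, 0, 1, 0, 0, 0, 0],
  [0, 0, 0.7, 0, 0, 0, 0],
  [0, 0, 0.3, 0, 0, 0, 0],
  [0, 0, 0, 0, 0, 0, 0],
  [0, 0, 0, 0, 0, 0, 0],
])

```text
time_s: 33.83
position: [0.5569, -0.1915, 0.1477]
tcp_rot: [[0.225, 0.974, 0.001], [0.974, -0.225, -0.001], [-0.001, 0.001, -1.0]]
force: [0.6, 0.1, 0.0]
opening: 0.5
```

```bash
python3 lid.py
```

```text
[275.3, 232.9] 0.55 [ 0.5539 -0.1966  0.091 ]
1883 0.09953167075990824 ((556.4198608398438, -191.3706512451172), (93.93870544433594, 11.99858283996582), 75.27193450927734)
pos [ 0.5569 -0.1913  0.1479] yaw 77.01646117910346 total units (tool): [ 0.0918 -0.0148  2.9154]
```

View pics/w15.png

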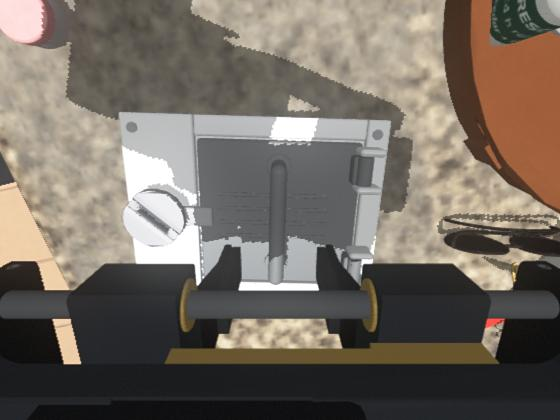

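Emit:
send_rows([
  [0, 0, 0.7, 0, 0, 0.15, 0],
  [0, 0, 0.9, 0, 0, 0, 0],
  [0, 0, 0.8, 0, 0, 0, 0],
  [0, 0, 0.4, 0, 0, 0, 0],
  [0, 0, 0.1, 0, 0, 0, 0],
  [0, 0, 0, 0, 0, 0, 0],
  [0, 0, 0, 0, 0, 0, 1],
  [0, 0, 0, 0, 0, 0, 1],
  [0, 0, 0, 0, 0, 0, 1],
  [0, 0, 0, 0, 0, 0, 1],
  [0, 0, 0, 0, 0, 0, 1],
  [0, 0, 0, 0, 0, 0, 1],
])

```text
time_s: 35.42
position: [0.5559, -0.1908, 0.0746]
tcp_rot: [[0.25, 0.968, -0.001], [0.968, -0.25, 0.0], [0.0, -0.001, -1.0]]
force: [-2.6, 0.8, 1.8]
opening: 0.125
```

Emit:
send_rows([
  [0, 0, 0, 0, 0, 0, 1],
  [0, 0, 0, 0, 0, 0, 1],
  [0, 0, 0, 0, 0, 0, 1],
])

```text
time_s: 35.8
position: [0.556, -0.1908, 0.0746]
tcp_rot: [[0.25, 0.968, -0.001], [0.968, -0.25, 0.0], [0.0, -0.001, -1.0]]
force: [-3.5, 0.3, 3.9]
opening: 0.13
```

```bash
python3 q.py
```

```text
35.8 [ 0.556  -0.1908  0.0746] 75.52221905091237 [-3.5059  0.3039  3.8704] [0.0514 0.5191 0.0268] 0.13004729044467722
```

The bar is gripped (about 11-12 mm). I'll tug up gently in 1 mm steps.

Emit:
send_rows([
  [0, 0, -0.04, 0, 0, 0, 1],
  [0, 0, -0.04, 0, 0, 0, 1],
  [0, 0, -0.02, 0, 0, 0, 1],
  [0, 0, 0, 0, 0, 0, 1],
])

```text
time_s: 36.3
position: [0.5563, -0.1908, 0.0764]
tcp_rot: [[0.25, 0.968, -0.0], [0.968, -0.25, 0.0], [0.0, -0.0, -1.0]]
force: [0.3, -1.5, -7.1]
opening: 0.129
```

Emit:
send_rows([
  [0, 0, -0.02, 0, 0, 0, 1],
  [0, 0, 0, 0, 0, 0, 1],
])

```text
time_s: 36.55
position: [0.5563, -0.1909, 0.0766]
tcp_rot: [[0.25, 0.968, -0.0], [0.968, -0.25, 0.0], [0.0, -0.0, -1.0]]
force: [0.7, -2.7, -14.0]
opening: 0.124
```

Emit:
send_rows([
  [0, 0, 0, 0, 0, 0, 1],
  [0, 0, 0, 0, 0, 0, 1],
  [0, 0, 0, 0, 0, 0, 1],
])

```text
time_s: 36.92
position: [0.5563, -0.1908, 0.0767]
tcp_rot: [[0.25, 0.968, -0.0], [0.968, -0.25, 0.0], [0.0, -0.0, -1.0]]
force: [2.6, -3.0, -21.8]
opening: 0.129
```

```bash
python3 q.py
```

```text
36.925 [ 0.5563 -0.1908  0.0767] 75.51209533275897 [  2.6498  -2.9892 -21.8027] [-0.3643 -0.5002 -0.0363] 0.12871752932222183
```

The lid is held: 22 N upward with only about 2 mm of lift. Now I'll let it down, release and retreat.

Emit:
send_rows([
  [0, 0, 0.04, 0, 0, 0, 1],
  [0, 0, 0.04, 0, 0, 0, 1],
  [0, 0, 0.03, 0, 0, 0, 1],
  [0, 0, 0, 0, 0, 0, 1],
  [0, 0, 0, 0, 0, 0, 0],
  [0, 0, 0, 0, 0, 0, 0],
  [0, 0, 0, 0, 0, 0, 0],
  [0, 0, 0, 0, 0, 0, 0],
])

```text
time_s: 37.92
position: [0.5569, -0.1911, 0.0752]
tcp_rot: [[0.25, 0.968, 0.001], [0.968, -0.25, -0.0], [-0.0, 0.001, -1.0]]
force: [0.5, 0.8, 0.0]
opening: 0.465
```

Emit:
send_rows([
  [0, 0, -0.2, 0, 0, 0, 0],
  [0, 0, -0.5, 0, 0, 0, 0],
  [0, 0, -0.9, 0, 0, 0, 0],
  [0, 0, -1, 0, 0, 0, 0],
  [0, 0, -1, 0, 0, 0, 0],
  [0, 0, -0.9, 0, 0, 0, 0],
  [0, 0, -0.9, 0, 0, 0, 0],
  [0, 0, -0.4, 0, 0, 0, 0],
  [0, 0, 0, 0, 0, 0, 0],
  [0, 0, 0, 0, 0, 0, 0],
])

```text
time_s: 39.17
position: [0.5558, -0.1906, 0.219]
tcp_rot: [[0.25, 0.968, -0.001], [0.968, -0.25, 0.001], [0.0, -0.002, -1.0]]
force: [-0.3, -0.1, 0.0]
opening: 0.501
```

```bash
python3 q.py; python3 lid.py
python3 - <<'E'
from h import *
b=vision.capture("side");crop(b,220,180,360,350,4,"pics/end.png")
for n in ("side","scene"):
    c=vision.capture(n);p=cloud(c,c["pose"]).reshape(-1,3)
    m=(p[:,2]>.125)&(p[:,2]<.16)&(np.hypot(p[:,0]-.54,p[:,1]-.184)<.04);q=p[m]
    if len(q): print(n,len(q),q.mean(0),q[:,2].max())
E
```

```text
39.175 [ 0.5558 -0.1906  0.219 ] 75.51546778088705 [-0.2998 -0.1179  0.0324] [-0.027  -0.081  -0.0338] 0.5006205379963617
[277.1, 203.2] 0.66 [ 0.5542 -0.1931  0.091 ]
1160 0.09931718944511153 ((556.53125, -191.41600036621094), (93.9688720703125, 11.670064926147461), 75.18504333496094)
pos [ 0.5558 -0.1906  0.2187] yaw 75.5175712146762 total units (tool): [0.0715 0.0506 5.7497]
scene 140 [0.5373 0.1816 0.1343] 0.14137913623396903
```

View pics/end.png

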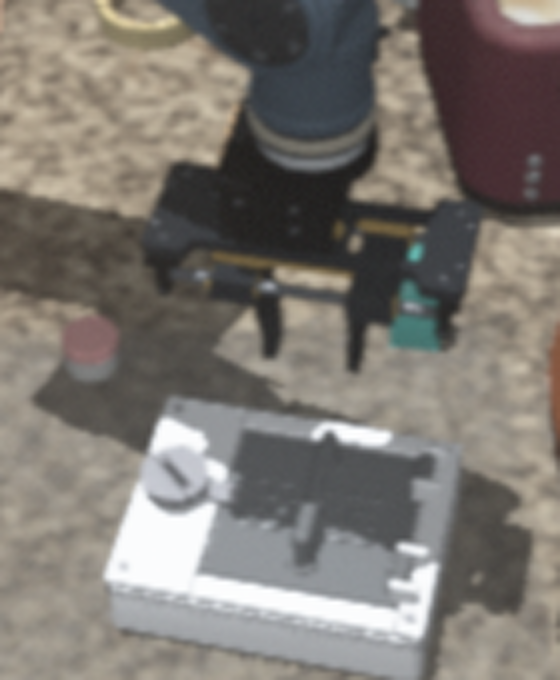

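View pics/w15.png

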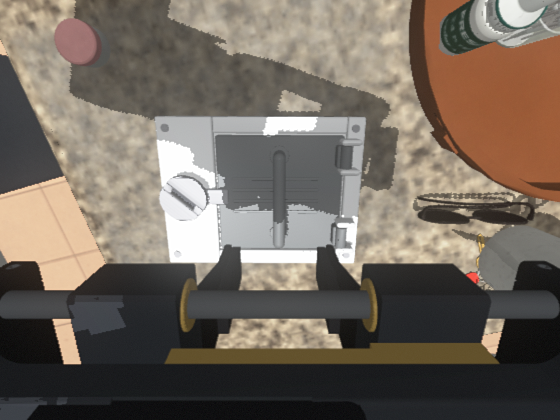

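The lid is shut (bar at the same height as before), the tongue is over its edge, and the scene camera shows the driver standing in its stand.

```bash
python3 -c "
from rig import bot;print(bot.hand_in())"
```

```text
the job is handed in; nothing more can be done
None
```

I turned the screw home with the black-handled screwdriver, put it back in its stand, tugged the lid to check it was held, and handed the job in at about 39 s. The hand-in gave no verdict.

- **Screw:** the blade sat on the slot floor and I pushed down with about 7–12 N throughout. At the end the moment rose to 0.42 N m and the slot stopped turning while the tool went on. From the pictures it turned about 81°, so it is at its stop, with the tongue over the lid's edge.
- **Screwdriver:** the wrist camera put the handle within 0.5 mm of the stand's centre, with its top at z = 0.137 m, the same as before I took it out.
- **Lid:** it held against about 22 N upwards, lifting only about 2 mm. Afterwards the bar was back within about 0.2 mm of its earlier height, and the gripper ended about 0.12 m above it, touching nothing.
- **Gaps in the last check:** the gripper hid the stand from the side camera. Only the scene camera saw the screwdriver then. It showed it in the stand, with a noisier reading that put it about 4 mm off the stand's centre.

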